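# Put the maple puzzle away on the turntable

## Task

Please put the maple puzzle away: first seat the empty round tray on the turntable, fully down over its two pegs, then put all the puzzle pieces that are lying about into the tray. When they are all in, lift the clear cover off its hook and set it level over the loaded tray, with its rim all the way down on the tray's flange. Leave the other toys and the owl where they are.

Things in the scene. Friction and masses are not known exactly. Their poses are not given: they have to be found in the camera images.
- tray: Round maple tray, 172 mm across, 280 g. Origin at the centre of its underside, z up. A dark foot (110 mm along x, 100 mm along y, 14 mm thick) lies under a 5 mm disc of radius 86 mm; two red dots on the disc's edge at x = +80 and -80 mm show its x axis. In the middle stands a square grip post. It fits on the pegs either way round.
- tray_post (a point): Top of the tray's grip post: 72 mm above the tray's origin. The post is dark wood, 18 x 18 mm, sides along the tray's x and y, and stands 53 mm above the tray's floor.
- tray_hole_a (a point): Mouth of the hole in the underside of the tray's foot at x = +40 mm, y = 0; its twin is at x = -40 mm. The holes are 13 mm wide and 14 mm deep with chamfered mouths.
- tray_floor (a point): Centre of the tray's floor, the disc's top, 19 mm above the tray's origin. A round wall (outer radius 74 mm, inner radius 70 mm) stands 16 mm above it; the 12 mm wide flange outside the wall, at floor height, carries the cover's rim. Pieces belong inside the wall, around the post.
- platter_top (a point): Centre of the top face of the turntable's spinning steel platter, 176 mm across, 30 mm above the shelf; z up, x along the line of its two red pegs. The platter can spin about its axis (light friction, stays where it is left); its metal frame is fixed to the shelf.
- peg_a (a point): Tip of the peg on the platter's +x side. Both red pegs are 10 mm thick, 12 mm tall with a tapered tip (5 mm at the top), 40 mm from the platter's centre.
- peg_b (a point): Tip of the peg on the platter's -x side.
- cover: Clear plastic drum-shaped cover, open below, 250 g: outer radius 84 mm, inner radius 79 mm, 65 mm tall, top 5 mm thick. Origin at the centre of its lower rim, z up. At the start it hangs level on the hook by the crossbar of its handle. In place, its rim rests on the tray's flange around the wall (5 mm play all round), the cover's origin 19 mm above the tray's.
- cover_bar (a point): Middle of the cover's crossbar, 120 mm above the cover's origin; axes as the cover's. The bar is steel, 10 mm thick, and runs along y from -50 to +50 mm. It lies across both prongs of the hook.
- cover_grip (a point): Top of the cover's maple grip, 188 mm above the cover's origin. The grip is 18 x 18 mm, sides along the cover's x and y, and reaches down 63 mm to the crossbar.
- hook_seat (a point): Where the middle of the crossbar lies while the cover hangs: 204 mm above the shelf, z up. Two 8 mm steel prongs at y = +35 and -35 mm run towards -x out of a fixed 90 mm wide column (near face at x = +108 mm, top some 10 mm above this point), dip to a seat here, then turn up to their tips.
- hook_tip_left (a point): Top of the upturned tip of the prong at y = +35 mm: 20 mm to -x of hook_seat and 21 mm higher; its twin is at y = -35 mm. The crossbar must rise at least 28 mm from its seat before the cover is drawn away towards hook_seat's -x; by then it may rise at most 40 mm, or the cover's top meets the prongs from below.
- piece1: Maple puzzle piece with two dark bands: 44 mm (x) by 26 mm (y) by 28 mm tall, 40 g, with a dark dowel 12 mm thick and 6 mm tall on top in the middle. Origin at the centre of its underside, z up. Three to five of piece1 to piece5 are there; absent ones read None.
- piece2: Maple puzzle piece with two dark bands: 44 mm (x) by 26 mm (y) by 28 mm tall, 40 g, with a dark dowel 12 mm thick and 6 mm tall on top in the middle. Origin at the centre of its underside, z up. Three to five of piece1 to piece5 are there; absent ones read None.
- piece3: Maple puzzle piece with two dark bands: 44 mm (x) by 26 mm (y) by 28 mm tall, 40 g, with a dark dowel 12 mm thick and 6 mm tall on top in the middle. Origin at the centre of its underside, z up. Three to five of piece1 to piece5 are there; absent ones read None.
- piece4: Maple puzzle piece with two dark bands: 44 mm (x) by 26 mm (y) by 28 mm tall, 40 g, with a dark dowel 12 mm thick and 6 mm tall on top in the middle. Origin at the centre of its underside, z up. Three to five of piece1 to piece5 are there; absent ones read None.
- piece5: Maple puzzle piece with two dark bands: 44 mm (x) by 26 mm (y) by 28 mm tall, 40 g, with a dark dowel 12 mm thick and 6 mm tall on top in the middle. Origin at the centre of its underside, z up. Three to five of piece1 to piece5 are there; absent ones read None.
- owl: Bystander, to be left alone: white and blue ceramic owl figurine, about 72 mm wide, 120 mm tall. Origin at the centre of its underside.
- cups: Bystander, to be left alone: nested set of three aluminium cups, 72 mm wide, 71 mm tall. Origin at the centre of its underside.
- brick_bin: Bystander, to be left alone: translucent blue plastic bin of bricks, 120 x 170 x 85 mm. Origin at the centre of its underside.
- toy_car: Bystander, to be left alone: small red wooden toy car, 85 x 52 x 50 mm. Origin at the centre of its underside.
- crayon_pot: Bystander, to be left alone: yellow pot of crayons, 68 mm wide, about 135 mm tall. Origin at the centre of its underside.
- stacker: Bystander, to be left alone: stack of wooden rings with a red ball on top, 84 mm wide, 76 mm tall. Origin at the centre of its underside.

How it is judged:
By the outcome, as a careful person would: the job done as asked, in the order asked, and still so for the second after the job is handed in, with the robot touching nothing.
Of piece1, piece2, piece3, piece4, piece5 only 3 to 5 are there at a start; the rules pass over those that are not, and their reading is None.
At some moment in a run one of piece1, piece2, piece3, piece4, piece5 may be knocked a few centimetres aside while the robot is not near it.
Once in a run the grip may slacken for a moment while it holds something.
It also fails if it takes over 210 s, if anything falls off the work surface, if the arm or the gripper's body presses on something with over 40 N, if the wrist force passes 120 N, or if a joint passes its speed limit or range.

## Robot

A 6-joint arm with a two-finger parallel gripper is mounted at the origin on the work surface. World frame = base frame: x ahead of the robot, y to its left, z up, the work surface at z = 0. Lengths are in m, angles in rad, forces in N, time in s.
With the tool pointing down it reaches from about 0.25 to 0.775 m from the base axis. Payload 4 kg.
Tool frame: the origin (TCP) lies where the fingers leave the gripper's body, on its centre line; the fingertips stand 97 mm ahead of it and the grasp point (between the pads) lies 78 mm ahead of it; z points along the fingers, x is the direction in which the jaws open and shut, and the axes are right-handed (so a half turn about z gives the same grasp; the last joint's range is limited). The gripper opens to 94 mm and grips with 3 to 60 N. Pads are 16 mm wide; open, the fingers measure 119 mm over their backs; the gripper's body (75 mm by 177 mm) begins 78 mm behind the grasp point.
Start: joints at [-1.254, 0.087, 1.371, -0, 1.684, -0.103], TCP at [0.224, -0.502, 0.303] pointing down, gripper open.
Joint ranges: [-3.1, 3.1], [-0.76, 2.03], [0.27, 2.55], [-1.08, 4.22], [0.17, 2.65], [-2.57, 2.57]. Speed limits (rad/s): [2.79, 2.79, 3.14, 3.14, 3.14, 3.14].

## Interface

Orientations are given as [roll, pitch, yaw] about the fixed x, y, z axes, in that order (R = Rz(yaw) Ry(pitch) Rx(roll)).
In Python, from bench import * gives the robot as it stands.
- The arm moves only by the tool jog_arm, never from a script. Its argument "moves" is a list of rows, each a list of 7 numbers: the turn, a rotation vector about the world's x, y, z in rad, then the shift along the world's x, y, z in mm, then the finger opening in mm, from 0 to 94. In form: [[rx, ry, rz, tx, ty, tz, fingers], ...]. A call has 1 to 12 rows; each row shifts and turns the commanded pose from where the row before left it; what a row does not reach is not made up. A row lasts 1/8 s, in which the tool goes at most 62.5 mm and 10.7 degrees, less where a joint would pass 70% of its speed; a pose out of reach is approached as far as the arm can. A call is refused whole if a number of a shift passes 62.5 or a number of a turn 0.188, either way. A call with a gripper value outside its range is refused whole. The fingers move at their own pace and stop on an object; the grip force is fixed at half the most. Time passes only in rows, so rows that do not move let the fingers close. It gives the time, the measured TCP pose, the force and the opening at its end, in the units of the state.
- get_obs(): the state, without advancing time (a new reading comes with each control period).
- snapshot(name): name is "scene" or "top" or "wrist"; returns the picture (480x640x3 uint8, red, green, blue); there is no depth.
- get_calibration(name): a dict with "camera_matrix" (3x3 intrinsics, pixels), "k1" (the pictures are not rectified: a ray, as slopes to the right and down, at radius r is drawn at 1 + k1 r^2 times it, then the intrinsics apply), "R" (3x3) and "t" (3): a world point X has camera coordinates R X + t. Camera axes: x right, y down, z forward; pixel columns grow to the right and rows downward; lengths in m; the calibration is good to about 2 mm. A picture is of the moment at which its call begins: read the wrist's pose just before it. get_calibration takes no time and is no camera call; for the wrist camera it gives the pose at the moment of the call.
- close_job(): hands the job in, once; it reports no verdict.
Trained networks look in the newest picture that a camera, given by its name, has taken for a name from the list of things; names that differ only in an ending like _2 or _b are one class to them, and where a whole thing is asked for, a point or a joint stands for the part that bears it (a point fixed in the world has none). Each returns a list of dicts, best first, with "conf" (0 to 1); they miss things now and then, are a little off and sometimes report something else, mostly with a low value. They report only what shows in the picture. A call takes as long as a camera call.
- look_for(label, camera): "bbox" ([left, top, right, bottom] in pixels, round what is visible of it).
The state is a dict: "time": time; "joint_positions": joint angles; "qvel": joint speeds; "joint_torque": joint torques, N m; "tool_pos": TCP position; "ee_rot": TCP orientation; "wrist_force": force on the tool from outside, world axes, zero at the start; "wrist_torque": the same for the moment, N m; "width": finger opening in m.
Only numpy, scipy, OpenCV 4.12 (cv2) and the standard library are available. Lean on these libraries where they do the work, as an engineer would, in place of code of your own. Each camera call takes 0.05 s, during which the arm holds its last target.

## Working session

There is one attempt and no reset: what is moved stays moved. The work goes in short steps, Python scripts to look and compute and a tool call to move; the robot and the scene stay as the last step left them, time stands still between calls to the robot, and variables do not carry over. Pictures are saved under pics/ and viewed, and the job is handed in when it is done.

Besides the shell and the picture viewer there is one more tool, called by a JSON object that holds its "method" and its "body", one argument or row to a line. jog_arm: Moves the arm, as the interface text tells. Its arguments: {"type":"object","properties":{"moves":{"type":"array","items":{"type":"array","items":{"type":"number"}}}},"required":["moves"]}

```bash
ls; mkdir -p pics
python3 - <<'E'
from bench import *
import cv2
print(get_obs())
for n in ["scene","top","wrist"]:
    im=snapshot(n); cv2.imwrite(f"pics/{n}0.png",im[:,:,::-1])
    c=get_calibration(n); print(n,c)
E
```

```text
pics
{'time': 0.0, 'joint_positions': array([-1.25414010e+00,  8.79742598e-02,  1.37224175e+00, -5.05493603e-05,
        1.68360511e+00, -1.03100603e-01]), 'qvel': array([-1.05675627e-03, -5.55771243e-05, -2.85955776e-04, -1.50826009e-04,
       -9.86513126e-04, -2.39992450e-04]), 'joint_torque': array([-4.79498340e-04, -3.40189505e+01, -3.02425396e+01,  7.17623066e-02,
        3.29757901e-02, -1.62335991e-04]), 'tool_pos': array([ 0.22402516, -0.50194099,  0.30149977]), 'ee_rot': array([-3.14141328e+00,  2.22180012e-03, -1.15104493e+00]), 'wrist_force': array([0.04457319, 0.90318422, 0.8455203 ]), 'wrist_torque': array([ 0.02616098, -0.0596449 , -0.00660563]), 'width': 0.09378940188760118}
scene {'camera_matrix': array([[525.4013356 ,   0.        , 324.7562509 ],
       [  0.        , 525.4013356 , 245.05451399],
       [  0.        ,   0.        ,   1.        ]]), 'k1': -0.11607234148691119, 'R': array([[ 0.88843161,  0.45899005,  0.00417313],
       [ 0.26408651, -0.50369348, -0.82252732],
       [-0.37542988,  0.73186134, -0.56871029]]), 't': array([-0.48076773, -0.06948025,  1.5
[... 205 characters left out ...]
59630199635, 'R': array([[ 2.61329336e-02, -9.99657692e-01,  1.25263132e-03],
       [-9.97129836e-01, -2.61558793e-02, -7.10490010e-02],
       [ 7.10574440e-02,  6.07682763e-04, -9.97472040e-01]]), 't': array([-0.0650039 ,  0.57569835,  1.60208417])}
wrist {'camera_matrix': array([[425.6679123 ,   0.        , 320.89499815],
       [  0.        , 425.6679123 , 240.34741405],
       [  0.        ,   0.        ,   1.        ]]), 'k1': 0.0023834441339612446, 'R': array([[ 4.07844602e-01, -9.13050927e-01, -8.86546813e-04],
       [-8.83465188e-01, -3.94873947e-01,  2.52118678e-01],
       [-2.30547267e-01, -1.02042009e-01, -9.67695916e-01]]), 't': array([-0.54760029, -0.02668153,  0.39045712])}
```

View pics/scene0.png

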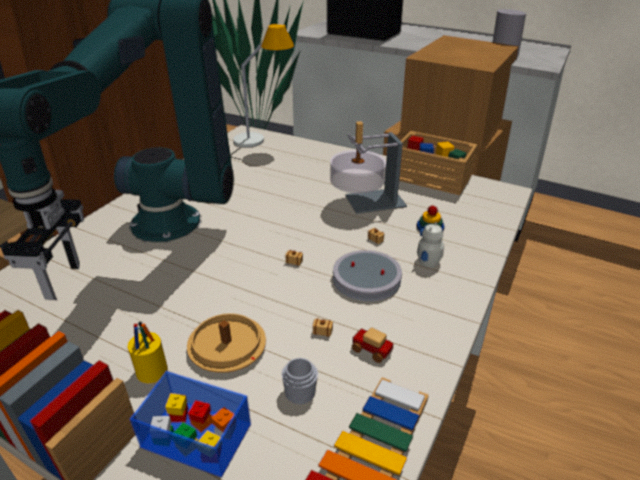

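View pics/top0.png

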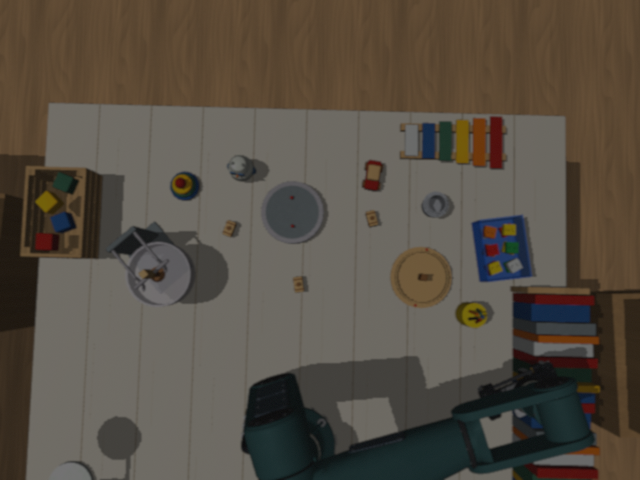

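View pics/wrist0.png

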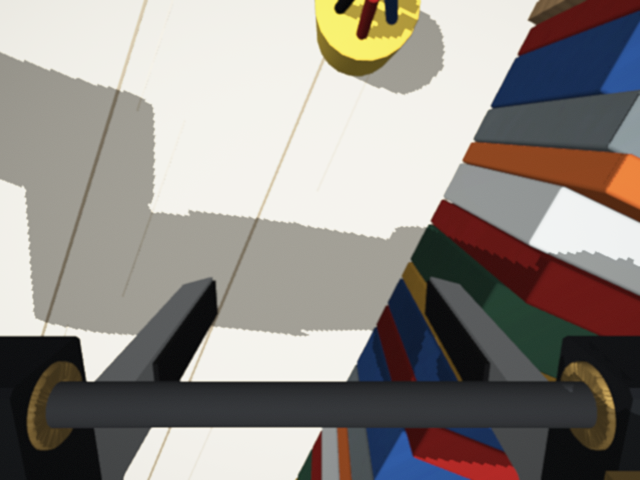

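The three views show three pieces: scene (294,257), (376,236), (322,327) and top (298,284), (230,228), (372,219). In the top view, the tray is near (421,277), the turntable near (293,212), and the cover and hook near (160,272).

```bash
cat > h.py <<'E'
from bench import *
import cv2, numpy as np
from scipy.optimize import least_squares
def ray(c,uv):
    K=c["camera_matrix"]; k=c["k1"]
    d=np.array([(uv[0]-K[0,2])/K[0,0],(uv[1]-K[1,2])/K[1,1]])
    s=d.copy()
    for _ in range(30): s=d/(1+k*(s@s))
    R=c["R"];t=c["t"]
    v=R.T@np.array([s[0],s[1],1]); return -R.T@t, v/np.linalg.norm(v)
def proj(c,X):
    p=c["R"]@np.asarray(X,float)+c["t"]; s=p[:2]/p[2]; s=s*(1+c["k1"]*(s@s)); K=c["camera_matrix"]
    return np.array([K[0,0]*s[0]+K[0,2],K[1,1]*s[1]+K[1,2]])
def onz(c,uv,z):
    o,v=ray(c,uv); return o+v*(z-o[2])/v[2]
def tri(*obs): # (calib,uv)...
    A=np.zeros((3,3));b=np.zeros(3);L=[]
    for c,uv in obs:
        o,v=ray(c,uv);P=np.eye(3)-np.outer(v,v);A+=P;b+=P@o;L.append((o,v))
    X=np.linalg.solve(A,b)
    return X,[round(float(np.linalg.norm(np.cross(X-o,v)))*1000,1) for o,v in L]
def shot(n,f,crop=None,sc=1):
    c=get_calibration(n); im=snapshot(n)[:,:,::-1]
    if crop: 
        x0,y0,x1,y1=crop; im=im[y0:y1,x0:x1]
    if sc!=1: im=cv2.resize(im,None,fx=sc,fy=sc,interpolation=cv2.INTER_CUBIC)
    cv2.imwrite(f"pics/{f}.png",im); return c
E
python3 - <<'E'
from h import *
for l in ["piece1","tray","tray_post","platter_top","peg_a","cover","cover_grip","cover_bar","hook_seat","owl"]:
    for n in ["scene","top"]:
        r=look_for(l,n); print(l,n,[(np.round(d["bbox"]).tolist(),round(d["conf"],2)) for d in r][:6])
im=cv2.imread("pics/top0.png")
cv2.imwrite("pics/t_a.png",cv2.resize(im[150:350,90:350],None,fx=3,fy=3,interpolation=cv2.INTER_CUBIC))
cv2.imwrite("pics/t_b.png",cv2.resize(im[150:350,340:540],None,fx=3,fy=3,interpolation=cv2.INTER_CUBIC))
im=cv2.imread("pics/scene0.png")
cv2.imwrite("pics/s_a.png",cv2.resize(im[110:310,270:470],None,fx=3,fy=3,interpolation=cv2.INTER_CUBIC))
cv2.imwrite("pics/s_b.png",cv2.resize(im[290:390,170:350],None,fx=4,fy=4,interpolation=cv2.INTER_CUBIC))
print(get_obs()["time"])
E
```

```text
piece1 scene [([285.0, 251.0, 303.0, 265.0], 0.8), ([370.0, 230.0, 385.0, 242.0], 0.72), ([312.0, 315.0, 335.0, 338.0], 0.65)]
piece1 top [([294.0, 277.0, 303.0, 293.0], 0.65), ([366.0, 207.0, 378.0, 229.0], 0.64), ([173.0, 172.0, 201.0, 199.0], 0.64), ([223.0, 220.0, 239.0, 238.0], 0.53), ([362.0, 159.0, 386.0, 192.0], 0.22)]
tray scene [([188.0, 311.0, 266.0, 373.0], 0.97)]
tray top [([395.0, 245.0, 454.0, 309.0], 0.85), ([260.0, 180.0, 326.0, 248.0], 0.24)]
tray_post scene [([187.0, 316.0, 265.0, 375.0], 0.71)]
tray_post top [([393.0, 249.0, 452.0, 309.0], 0.93)]
platter_top scene [([333.0, 250.0, 400.0, 296.0], 0.82)]
platter_top top [([260.0, 179.0, 325.0, 246.0], 0.7)]
peg_a scene [([333.0, 252.0, 402.0, 295.0], 0.7)]
peg_a top [([262.0, 180.0, 324.0, 241.0], 0.57)]
cover scene [([329.0, 121.0, 385.0, 193.0], 0.59)]
cover top [([125.0, 240.0, 195.0, 309.0], 0.73)]
cover_grip scene [([332.0, 121.0, 384.0, 192.0], 0.76), ([347.0, 133.0, 406.0, 214.0], 0.26)]
cover_grip top [([127.0, 243.0, 200.0, 308.0], 0.76)]
cover_bar scene [([332.0, 122.0, 385.0, 193.0], 0.97)]
cover_bar top [([127.0, 244.0, 196.0, 307.0], 0.8), ([231.0, 155.0, 258.0, 179.0], 0.67)]
hook_seat scene [([343.0, 134.0, 407.0, 213.0], 0.7), ([332.0, 253.0, 400.0, 294.0], 0.35)]
hook_seat top [([106.0, 222.0, 171.0, 289.0], 0.79)]
owl scene [([417.0, 224.0, 446.0, 265.0], 0.62), ([333.0, 252.0, 403.0, 292.0], 0.56), ([418.0, 206.0, 442.0, 229.0], 0.53)]
owl top [([229.0, 155.0, 256.0, 183.0], 0.66)]
1.15
```

View pics/t_a.png

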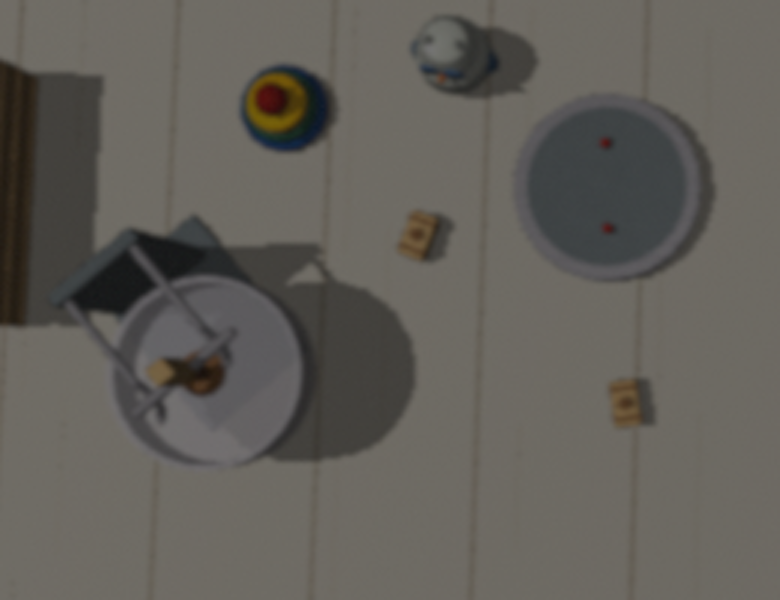

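View pics/t_b.png

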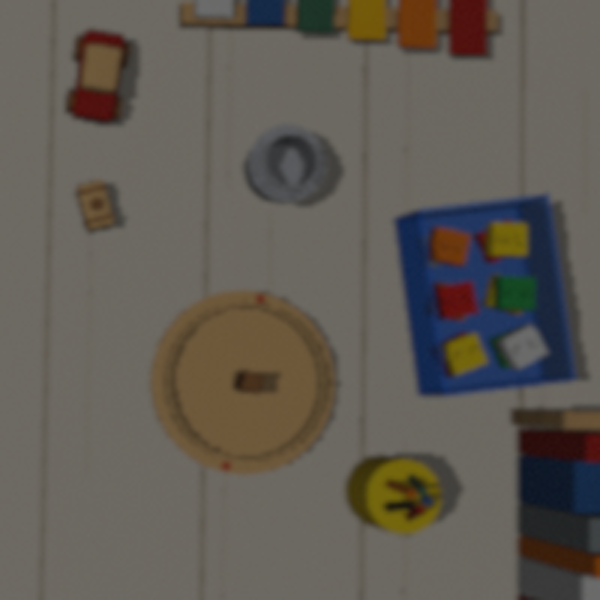

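View pics/s_a.png

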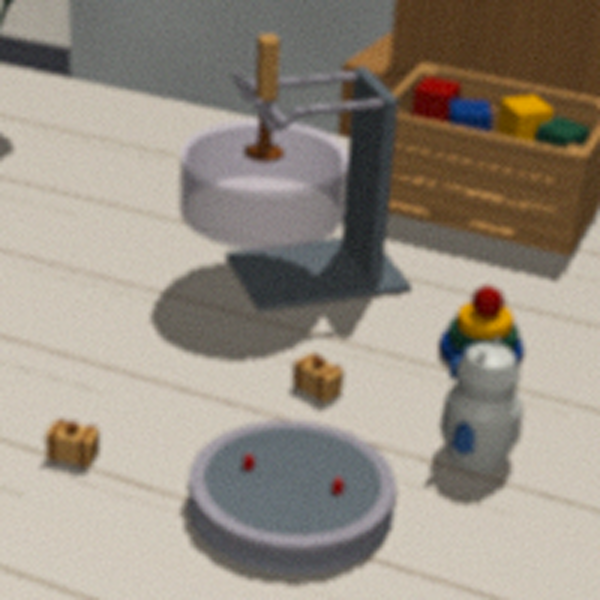

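View pics/s_b.png

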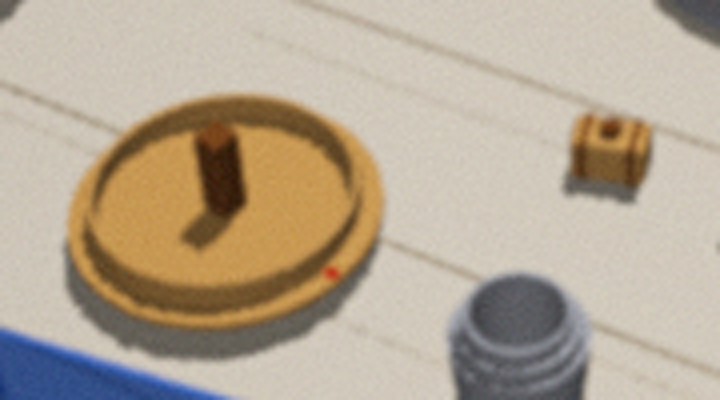

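Run:
```python
from h import *
T=get_calibration("top");S=get_calibration("scene")
a=lambda x,y:((x+.5)/3-.5+90,(y+.5)/3-.5+150)
b=lambda x,y:((x+.5)/3-.5+340,(y+.5)/3-.5+150)
s=lambda x,y:((x+.5)/3-.5+270,(y+.5)/3-.5+110)
w=lambda x,y:((x+.5)/4-.5+170,(y+.5)/4-.5+290)
D={"peg1":(a(605,143),s(337,483)),"peg2":(a(609,228),s(249,458)),
"pieceA":(a(417,233),s(317,361)),"pieceB":(a(626,402),s(71,427)),"pieceC":(b(97,204),w(609,127)),
"post":(b(243,380),w(217,132)),"dot":(b(261,298),w(331,273)),"grip":(a(161,371),s(267,38)),
"bar1":(a(233,333),s(283,122)),"bar2":(a(138,411),s(238,78))}
for k,(p,q) in D.items():
    X,e=tri((T,p),(S,q)); print(k,np.round(X*1000,1),e)
print("dot2",onz(T,b(226,465),.019),"dot1",onz(T,b(261,298),.019))
print(get_obs()["tool_pos"])
```

```text
peg1 [683.9  36.3  34.8] [0.1, 0.1]
peg2 [604.7  30.4  37.4] [0.6, 0.6]
pieceA [594.5 208.9  30.1] [1.0, 1.0]
pieceB [443.    9.7  29.5] [0.5, 0.5]
pieceC [ 633.  -191.4   28.6] [0.3, 0.3]
post [ 470.  -325.6   64.6] [3.0, 3.0]
dot [ 549.9 -347.9   17.1] [0.1, 0.1]
grip [460.5 368.4 269.4] [0.5, 0.5]
bar1 [494.9 331.3 203.1] [1.2, 1.2]
bar2 [422.2 401.5 208.7] [6.1, 6.1]
dot2 [ 0.39339865 -0.31695562  0.019     ] dot1 [ 0.54984553 -0.34748234  0.019     ]
[ 0.22418453 -0.50225096  0.30269618]
```

{"method": "jog_arm", "body": {
  "moves": [
    [0,0,0.16,41,28,0,60],
    [0,0,0.16,41,28,0,60],
    [0,0,0.16,41,28,0,60],
    [0,0,0.16,41,28,0,60],
    [0,0,0.16,41,28,0,60],
    [0,0,0.16,41,28,0,60],
    [0,0,0,0,0,0,60],
    [0,0,0,0,0,0,60]
  ]
}}

```text
time: 2.15
tool_pos: [0.4699, -0.3344, 0.3026]
ee_rot: [3.141, 0.001, -0.192]
wrist_force: [0.3, 0.8, -0.5]
width: 0.0595
```

Run:
```python
from h import *
o=get_obs();print(o["time"],o["tool_pos"],o["ee_rot"],o["wrist_force"])
c=shot("wrist","w1"); print(-c["R"].T@c["t"]); np.save("w1.npy",c,allow_pickle=True)
for n,X in {"post":[.4716,-.332,.072],"d1":[.550,-.3475,.019],"d2":[.393,-.317,.019],"grasp":o["tool_pos"]-[0,0,.078]}.items(): print(n,proj(c,X))
```

```text
2.15 [ 0.46992963 -0.33440665  0.30259043] [ 3.14111766e+00  5.68100662e-04 -1.91659687e-01] [ 0.33472629  0.78316273 -0.49442089]
[ 0.48305173 -0.26113015  0.38483709]
post [324.29202813 227.49945587]
d1 [415.3237919  214.29861854]
d2 [232.36920485 214.16664311]
grasp [323.88117458 317.4637721 ]
```

View pics/w1.png

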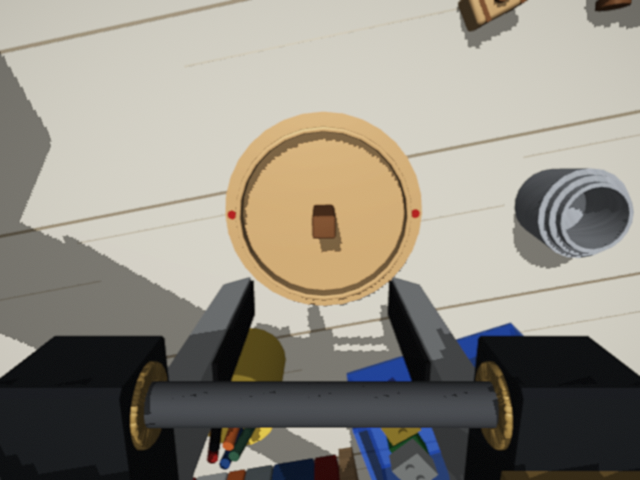

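The wrist view shows the tray dots at (232,215) and (416,214) and the post top at (324,226), all within 1.5 px of the prediction. I'll descend and grasp the post.

{"method": "jog_arm", "body": {
  "moves": [
    [0,0,0,1.7,2.4,-30,60],
    [0,0,0,0,0,-50,60],
    [0,0,0,0,0,-50,60],
    [0,0,0,0,0,-38,60],
    [0,0,0,0,0,0,60],
    [0,0,0,0,0,0,10],
    [0,0,0,0,0,0,10],
    [0,0,0,0,0,0,10],
    [0,0,0,0,0,0,10],
    [0,0,0,0,0,0,10]
  ]
}}

```text
time: 3.45
tool_pos: [0.4721, -0.3319, 0.1353]
ee_rot: [3.141, -0.001, -0.191]
wrist_force: [0.3, 0.9, 1.3]
width: 0.018
```

{"method": "jog_arm", "body": {
  "moves": [
    [0,0,0,0,0,40,10],
    [0,0,0,0,0,60,10],
    [0,0,0,0,0,60,10],
    [0,0,0.05,32,44,0,10],
    [0,0,0.05,35,48,0,10],
    [0,0,0.05,35,48,0,10],
    [0,0,0.05,35,48,0,10],
    [0,0,0.067,35,46,0,10],
    [0,0,0,0,0,0,10],
    [0,0,0,0,0,0,10]
  ]
}}

```text
time: 4.7
tool_pos: [0.6436, -0.0978, 0.2933]
ee_rot: [3.142, 0.003, 0.076]
wrist_force: [-0.3, 0.2, -3.0]
width: 0.0175
```

Run:
```python
from h import *
o=get_obs();print(o["time"],o["tool_pos"],o["ee_rot"],o["wrist_force"],o["width"])
c=shot("wrist","w2"); np.save("w2.npy",c,allow_pickle=True)
for n,X in {"p1":[.6839,.0363,.042],"p2":[.6047,.0304,.042]}.items(): print(n,proj(c,X))
```

```text
4.7 [ 0.6435554  -0.09780451  0.29332215] [3.14158008e+00 2.67527841e-03 7.62594225e-02] [-0.32118178  0.1576625  -2.98431102] 0.017459074127929772
p1 [392.8060866   49.48495266]
p2 [283.19393835  49.29971832]
```

View pics/w2.png

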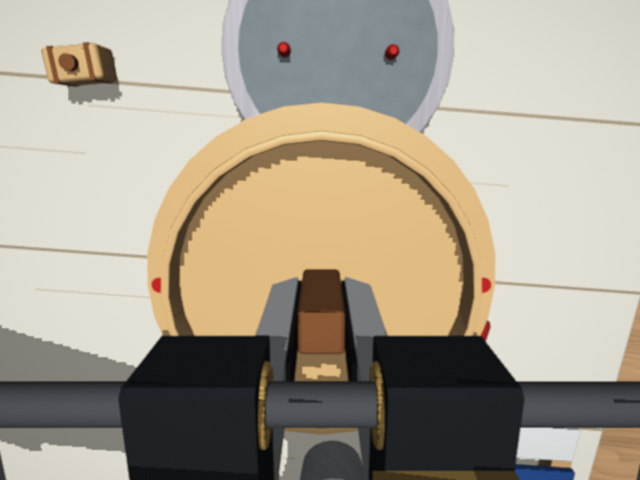

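Run:
```python
import cv2
im=cv2.imread("pics/w2.png")
cv2.imwrite("pics/w2z.png",cv2.resize(im[20:80,260:420],None,fx=5,fy=5,interpolation=cv2.INTER_CUBIC))
cv2.imwrite("pics/w2y.png",cv2.resize(im[260:310,140:500],None,fx=2,fy=2,interpolation=cv2.INTER_CUBIC))
```

```text
(no output)
```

View pics/w2z.png

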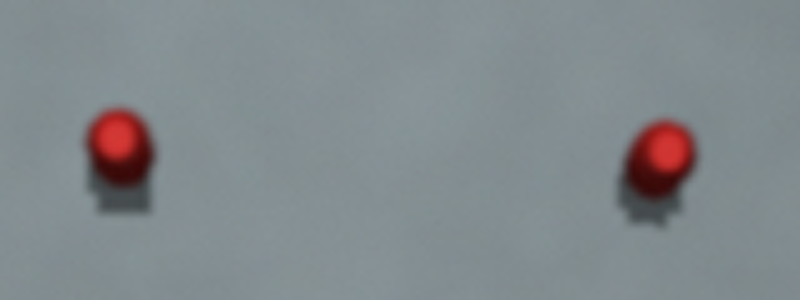

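View pics/w2y.png

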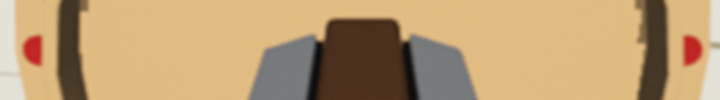

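Run:
```python
from h import *
c=np.load("w2.npy",allow_pickle=True).item()
a=onz(c,(393.2,50.2),.042);b=onz(c,(283,47.2),.042);print(a,b,(a+b)/2,np.degrees(np.arctan2(*(a-b)[1::-1])),np.linalg.norm(a-b))
T=get_calibration("top")
P=lambda x,y:((x+.5)/3-.5+90,(y+.5)/3-.5+150)
print(tri((c,(393.2,50.2)),(T,P(605,143))),tri((c,(283,47.2)),(T,P(609,228))))
z=.177
l=onz(c,(140+35/2-.25,284.9),z);r=onz(c,(140+690/2-.25,284.9),z);print(l,r,(l+r)/2,np.degrees(np.arctan2(*(r-l)[1::-1])),np.linalg.norm(r-l))
print(get_obs()["tool_pos"])
```

```text
[0.6842416  0.03584554 0.042     ] [0.604484   0.03179291 0.042     ] [0.6443628  0.03381922 0.042     ] 2.9087968820191374 0.0798605005830909
(array([0.68371488, 0.03600912, 0.04104755]), [0.7, 0.7]) (array([0.60412935, 0.0306683 , 0.0435803 ]), [1.0, 1.0])
[ 0.56148206 -0.10412499  0.177     ] [ 0.72324653 -0.09149376  0.177     ] [ 0.6423643  -0.09780938  0.177     ] 4.464828358689253 0.1622568602541518
[ 0.64331328 -0.09849545  0.29374966]
```

{"method": "jog_arm", "body": {
  "moves": [
    [0,0,-0.027,0.5,43.8,0,10],
    [0,0,0,0.5,44,0,10],
    [0,0,0,0.5,44,0,10],
    [0,0,0,0,0,-50,10],
    [0,0,0,0,0,-40,10],
    [0,0,0,0,0,-18,10],
    [0,0,0,0,0,0,10],
    [0,0,0,0,0,0,10]
  ]
}}

```text
time: 5.75
tool_pos: [0.6464, 0.0332, 0.1893]
ee_rot: [3.141, -0.004, 0.048]
wrist_force: [-0.6, 0.1, -1.9]
width: 0.0176
```

Run:
```python
from h import *
o=get_obs();print(o["time"],o["tool_pos"],o["ee_rot"],o["wrist_force"],o["width"])
c=shot("scene","s3",(300,180,440,320),4)
```

```text
5.75 [0.64639156 0.03323539 0.18925272] [ 3.1412538  -0.00424881  0.04794879] [-0.63742604  0.09104088 -1.91089895] 0.017605153419374686
```

View pics/s3.png

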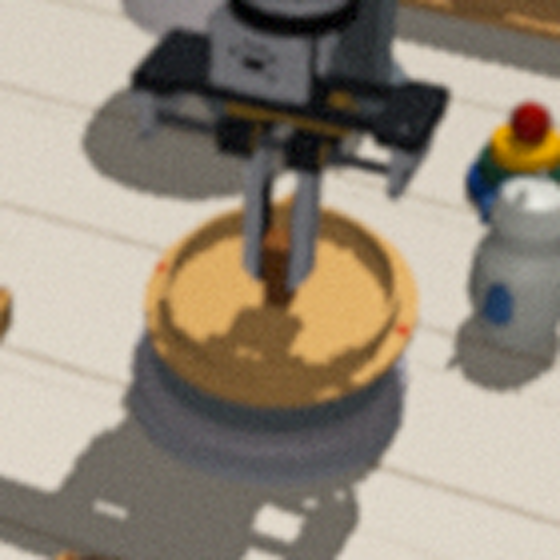

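{"method": "jog_arm", "body": {
  "moves": [
    [0,0,0,-1.5,0.4,-6,10],
    [0,0,0,0,0,-6,10],
    [0,0,0,0,0,-5,10],
    [0,0,0,0,0,0,10]
  ]
}}

```text
time: 6.3
tool_pos: [0.6446, 0.0345, 0.1795]
ee_rot: [3.141, -0.008, 0.05]
wrist_force: [-9.6, 0.5, 24.9]
width: 0.018
```

{"method": "jog_arm", "body": {
  "moves": [
    [0,0,0,0,0,10,10],
    [0,0,0,0,0,5,10],
    [0,0,0,0,0,0,10]
  ]
}}

```text
time: 6.68
tool_pos: [0.6438, 0.0344, 0.184]
ee_rot: [-3.142, 0.001, 0.049]
wrist_force: [0.1, 0.4, -2.8]
width: 0.0182
```

Run:
```python
from h import *
o=get_obs();print(o["time"],o["tool_pos"],o["ee_rot"],o["wrist_force"],o["width"])
c=shot("wrist","w4"); np.save("w4.npy",c,allow_pickle=True)
```

```text
6.675 [0.6437932  0.03437125 0.18400034] [-3.14155398e+00  6.90470466e-04  4.90578282e-02] [ 0.11180316  0.40699036 -2.8197639 ] 0.018241648968232365
```

View pics/w4.png

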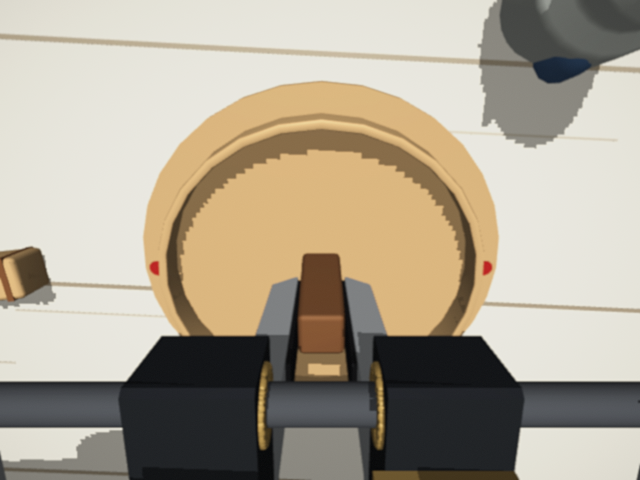

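```bash
cat > tilt.py <<'E'
from h import *
def fit(c,tcp,yaw,meas):
    # unknown: tilt about jaw x, dz, dy ; tray frame pivot
    def pts(p):
        th,z,y,x=p
        R=cv2.Rodrigues(np.array([0,0,yaw]))[0]@cv2.Rodrigues(np.array([th,0,0]))[0]
        T=np.array([tcp[0],tcp[1],0])+cv2.Rodrigues(np.array([0,0,yaw]))[0]@np.array([x,y,0])+[0,0,z]
        f=lambda X:proj(c,T+R@np.array(X))
        return f
    def res(p):
        f=pts(p)
        return np.array([f([-.082,0,.019])[0]-meas["dl"][0],f([-.082,0,.019])[1]-meas["dl"][1],f([.082,0,.019])[0]-meas["dr"][0],f([.082,0,.019])[1]-meas["dr"][1],
          f([0,.086,.019])[1]-meas["far"],f([0,.009,.072])[1]-meas["ptop"],f([0,.009,.019])[1]-meas["pbase"]])
    s=least_squares(res,[0,tcp[2]-.135,0,0]); 
    print("tilt deg",np.degrees(s.x[0]),"z,y,x mm",s.x[1:]*1000,"res",np.round(s.fun,1))
if __name__=="__main__":
    c=np.load("w2.npy",allow_pickle=True).item()
    fit(c,[.6434,-.0980,.2935],.0763,dict(dl=(156,285),dr=(486,285),far=103,ptop=310,pbase=270))
    c=np.load("w4.npy",allow_pickle=True).item()
    fit(c,[.6438,.0344,.1840],.049,dict(dl=(154,268),dr=(487.5,268),far=81,ptop=316,pbase=253))
E
python3 tilt.py
```

```text
tilt deg -1.2620352297154023 z,y,x mm [157.91930256  -0.4574078   -1.00801761] res [-0.4  0.2  0.4  0.7  0.8  0.2 -2. ]
tilt deg 10.384004147778693 z,y,x mm [48.89812866 12.09988765 -1.06200523] res [-0.4  0.1  0.4  0.3  0.7 -0.  -1.2]
```

The fit shows the tray swung about 10° about the jaw axis in the grip. I'll tilt the tool back to level it, then check again.

{"method": "jog_arm", "body": {
  "moves": [
    [0,0,0,0,0,12,10],
    [-0.09,-0.0044,0,0.5,6,0,10],
    [-0.091,-0.0044,0,0.5,5.8,0,10],
    [0,0,0,0,0,0,10],
    [0,0,0,0,0,0,10]
  ]
}}

```text
time: 7.35
tool_pos: [0.6449, 0.046, 0.1967]
ee_rot: [2.962, 0.0, 0.049]
wrist_force: [-0.4, 0.5, -3.0]
width: 0.0178
```

Run:
```python
from h import *
o=get_obs();print(o["time"],o["tool_pos"],o["ee_rot"],o["wrist_force"],o["width"])
c=shot("wrist","w5"); np.save("w5.npy",c,allow_pickle=True)
c=shot("scene","s5",(300,180,440,320),4)
```

```text
7.35 [0.64490837 0.04601123 0.19673082] [2.96157826e+00 1.43912353e-04 4.89125007e-02] [-0.44339415  0.45395292 -2.95690104] 0.017761202709573688
```

View pics/w5.png

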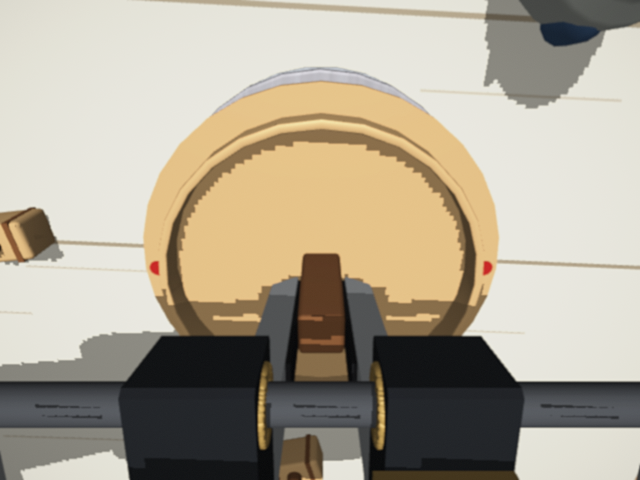

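View pics/s5.png

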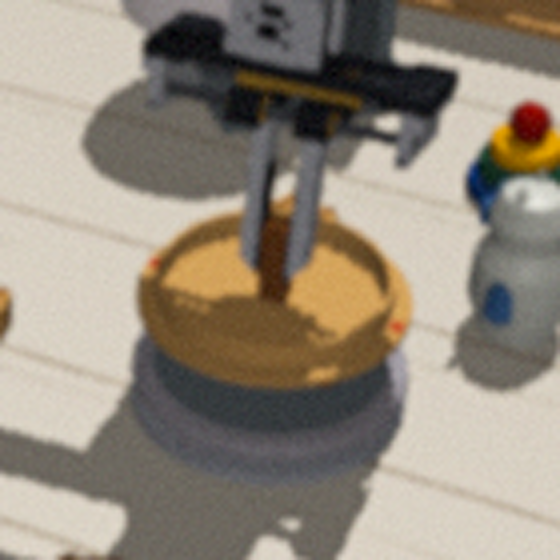

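Run:
```python
from tilt import *
c=np.load("w5.npy",allow_pickle=True).item()
fit(c,[.6449,.0460,.1967],.049,dict(dl=(154,268),dr=(487.5,268),far=81,ptop=316,pbase=253))
```

```text
tilt deg 0.0636039527597981 z,y,x mm [ 62.00418199 -12.27186358  -0.92456179] res [-0.4  0.1  0.4  0.3  0.7 -0.  -1.2]
```

{"method": "jog_arm", "body": {
  "moves": [
    [0,0,0,0.3,0,-16,10],
    [0,0,0,0,0,-5,10],
    [0,0,0,0,0,-4,10],
    [0,0,0,0,0,0,10]
  ]
}}

```text
time: 7.95
tool_pos: [0.645, 0.0461, 0.171]
ee_rot: [2.96, 0.001, 0.049]
wrist_force: [0.2, -0.4, -2.4]
width: 0.0178
```

The pegs are in the holes with no contact force, so I'll continue down.

{"method": "jog_arm", "body": {
  "moves": [
    [0,0,0,0,0,-3,10],
    [0,0,0,0,0,-2,10],
    [0,0,0,0,0,-1.5,10],
    [0,0,0,0,0,0,10]
  ]
}}

```text
time: 8.45
tool_pos: [0.6452, 0.0462, 0.1658]
ee_rot: [2.96, -0.001, 0.049]
wrist_force: [-0.8, 0.7, 1.4]
width: 0.0177
```

{"method": "jog_arm", "body": {
  "moves": [
    [0,0,0,0,0,0,45],
    [0,0,0,0,0,0,45],
    [0,0,0,0,0,0,45],
    [0,0,0,0,4,22,45],
    [0,0,0,0,7,40,45],
    [0.09,0.0044,0,0,0,50,45],
    [0.091,0.0044,0,0,-24,25,45],
    [0,0,0,0,-30,0,45],
    [0,0,0,0,0,0,45],
    [0,0,0,0,0,0,45]
  ]
}}

```text
time: 9.7
tool_pos: [0.645, 0.0037, 0.3016]
ee_rot: [-3.141, 0.001, 0.049]
wrist_force: [-0.0, 0.2, 0.0]
width: 0.0446
```

Run:
```python
from h import *
o=get_obs();print(o["time"],o["tool_pos"],o["ee_rot"],o["wrist_force"],o["width"])
c=shot("wrist","w6"); np.save("w6.npy",c,allow_pickle=True)
c=shot("scene","s6",(300,180,440,320),4)
```

```text
9.7 [0.64500962 0.00373062 0.30157183] [-3.14085135e+00  9.69513558e-04  4.92477665e-02] [-0.01992725  0.21278717  0.0456322 ] 0.04464471281139455
```

View pics/w6.png

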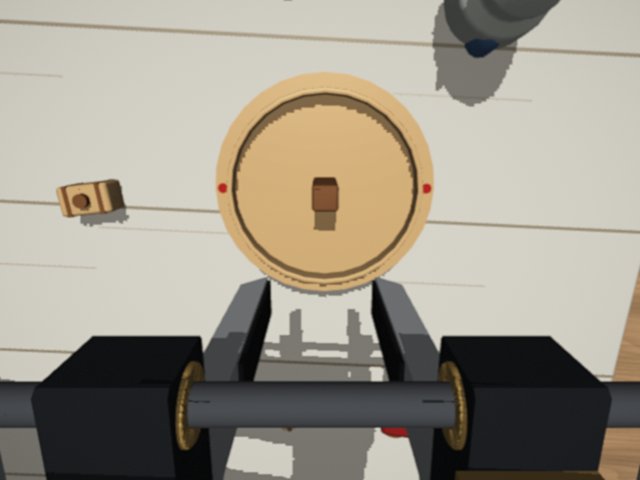

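View pics/s6.png

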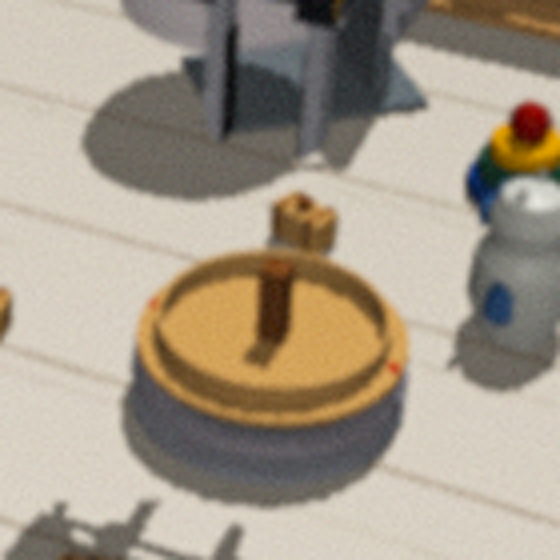

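Run:
```python
from h import *
c=np.load("w6.npy",allow_pickle=True).item()
for z in (.044,.049,.054):
    l=onz(c,(222.5,188),z);r=onz(c,(426.7,188),z);print(z,(l+r)/2,np.degrees(np.arctan2(*(r-l)[1::-1])),np.linalg.norm(r-l))
S=get_calibration("scene");P=lambda x,y:((x+.5)/4-.5+300,(y+.5)/4-.5+180)
print(tri((c,(222.5,188)),(S,P(154,302))),tri((c,(426.7,188)),(S,P(394,369))))
for z in(.102,):print(onz(c,(324.7,195),z))
# pieces in wrist view w6
print("pieceB",onz(c,(81,202),.034))
t=get_calibration("top")
im=cv2.imread("pics/w6.png");cv2.imwrite("pics/w6z.png",cv2.resize(im[170:230,40:140],None,fx=5,fy=5))
print(get_obs()["time"])
```

```text
0.044 [0.64528956 0.03322507 0.044     ] 2.8517891398679454 0.16323137928183085
0.049 [0.64522227 0.03388615 0.049     ] 2.851789139867945 0.1608303285717742
0.054 [0.64515497 0.03454724 0.054     ] 2.8517891398679427 0.15842927786171768
(array([0.56437791, 0.02958664, 0.04714186]), [0.1, 0.1]) (array([0.7260998 , 0.03729053, 0.04532675]), [0.4, 0.4])
[0.64484542 0.03624316 0.102     ]
pieceB [0.44410017 0.01019665 0.034     ]
9.8
```

View pics/w6z.png

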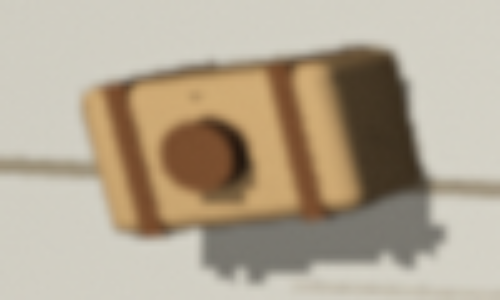

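{"method": "jog_arm", "body": {
  "moves": [
    [0,0,0,0,30,0,0],
    [0,0,0,0,0,-50,0],
    [0,0,0,0,0,-45,0],
    [0,0,0,0,0,-4,0],
    [0,0,0,0,0,-3,0],
    [0,0,0,0,0,-2,0],
    [0,0,0,0,0,0,0]
  ]
}}

```text
time: 10.68
tool_pos: [0.6454, 0.0335, 0.1995]
ee_rot: [-3.141, -0.001, 0.049]
wrist_force: [-1.6, 0.6, 3.0]
width: 0.0003
```

{"method": "jog_arm", "body": {
  "moves": [
    [0,0,0,0,0,-2,0],
    [0,0,0,0,0,-2,0],
    [0,0,0,0,0,0,0]
  ]
}}

```text
time: 11.05
tool_pos: [0.6452, 0.0335, 0.1994]
ee_rot: [-3.141, -0.004, 0.049]
wrist_force: [-7.0, 1.7, 14.8]
width: 0.0005
```

The closed fingertips stopped firmly at TCP z 0.1994. That puts the post top at 102 mm, so the tray is fully seated. Next is the first piece.

{"method": "jog_arm", "body": {
  "moves": [
    [0,0,0,0,0,50,60],
    [0,0,-0.18,-20,-3,0,60],
    [0,0,-0.18,-26,-3,0,60],
    [0,0,-0.18,-26,-3,0,60],
    [0,0,-0.18,-26,-3,0,60],
    [0,0,-0.18,-26,-3,0,60],
    [0,0,-0.18,-26,-3,0,60],
    [0,0,-0.18,-26,-3,0,60],
    [0,0,-0.185,-25.5,-2.5,0,60],
    [0,0,0,0,0,0,60],
    [0,0,0,0,0,0,60]
  ]
}}

```text
time: 12.42
tool_pos: [0.4443, 0.0096, 0.2445]
ee_rot: [-3.14, -0.001, -1.394]
wrist_force: [0.5, -0.0, 0.2]
width: 0.0597
```

Run:
```python
from h import *
o=get_obs();print(o["time"],o["tool_pos"],o["ee_rot"],o["wrist_force"],o["width"])
c=shot("wrist","w7"); np.save("w7.npy",c,allow_pickle=True)
c=shot("top","t7")
```

```text
12.425 [0.44434976 0.00955252 0.24454646] [-3.1401039e+00 -5.2731795e-04 -1.3938903e+00] [ 0.51451865 -0.04045427  0.20682012] 0.05965056078830245
```

View pics/w7.png

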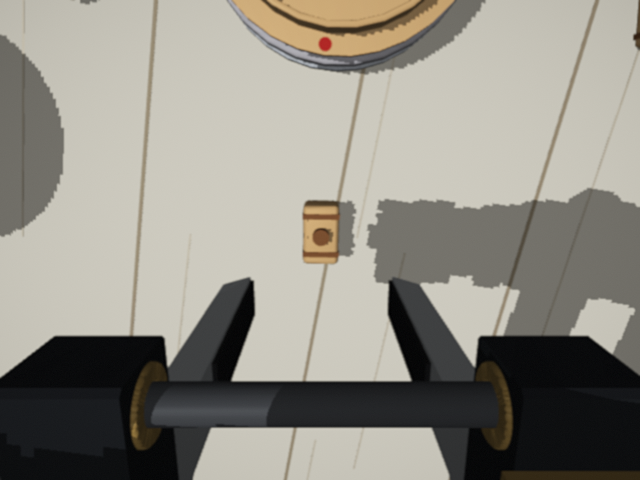

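View pics/t7.png

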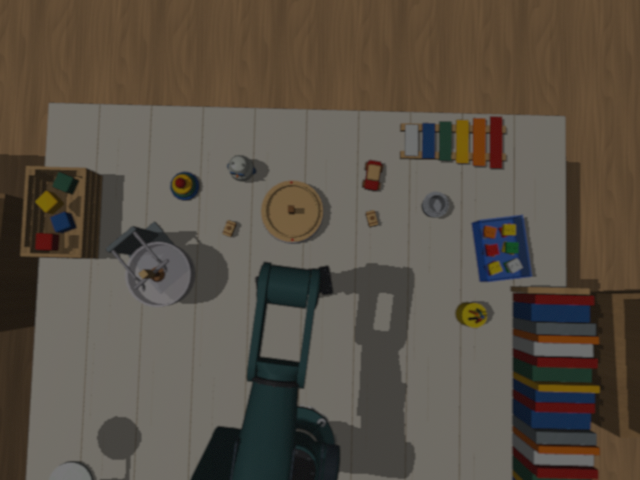

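Run:
```python
from h import *
c=np.load("w7.npy",allow_pickle=True).item()
print(onz(c,(321.5,236.5),.034), "owl", onz(get_calibration("top"),(240,167),.09))
print(tri((np.load("w6.npy",allow_pickle=True).item(),(80.5,202)),(c,(321.5,236.5))))
```

```text
[0.44333422 0.01042425 0.034     ] owl [0.75553667 0.17512328 0.09      ]
(array([0.44327177, 0.01022864, 0.03341462]), [0.2, 0.2])
```

The dowel triangulates to (443.3, 10.2, 33.4), which matches the expected 34 mm height.

{"method": "jog_arm", "body": {
  "moves": [
    [0,0,0,-1.0,0.8,-50,50],
    [0,0,0,0,0,-55,50],
    [0,0,0,0,0,-38,50],
    [0,0,0,0,0,0,50],
    [0,0,0,0,0,0,10],
    [0,0,0,0,0,0,10],
    [0,0,0,0,0,0,10],
    [0,0,0,0,0,0,10],
    [0,0,0,0,0,0,10]
  ]
}}

```text
time: 13.65
tool_pos: [0.4429, 0.0104, 0.1015]
ee_rot: [-3.141, -0.0, -1.396]
wrist_force: [-0.0, 0.7, 1.0]
width: 0.0257
```

{"method": "jog_arm", "body": {
  "moves": [
    [0,0,0,0,0,60,10],
    [0,0,0,0,0,60,10],
    [0,0,-0.04,40,5.5,0,10],
    [0,0,-0.04,41,5.5,0,10],
    [0,0,-0.045,41,5.5,0,10],
    [0,0,0,40,5,0,10],
    [0,0,0,0,0,-30,10],
    [0,0,0,0,0,0,10]
  ]
}}

```text
time: 14.65
tool_pos: [0.6032, 0.032, 0.1876]
ee_rot: [3.134, 0.001, -1.521]
wrist_force: [0.5, 1.4, -0.0]
width: 0.0256
```

Run:
```python
from h import *
o=get_obs();print(o["time"],o["tool_pos"],o["ee_rot"],o["wrist_force"],o["width"])
c=shot("wrist","w8"); np.save("w8.npy",c,allow_pickle=True)
```

```text
14.65 [0.60318292 0.03204668 0.18756181] [ 3.13386701e+00  5.89921837e-04 -1.52087998e+00] [ 0.54861057  1.41992607 -0.0067136 ] 0.025624367123328832
```

View pics/w8.png

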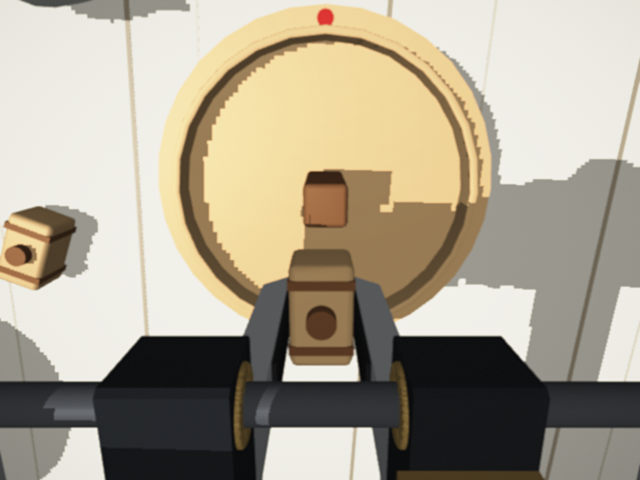

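{"method": "jog_arm", "body": {
  "moves": [
    [0,0,0,1.5,0,-20,10],
    [0,0,0,0,0,-12,10],
    [0,0,0,0,0,-4,10],
    [0,0,0,0,0,0,10]
  ]
}}

```text
time: 15.2
tool_pos: [0.6059, 0.0319, 0.1549]
ee_rot: [3.141, -0.0, -1.521]
wrist_force: [0.1, -0.2, -0.9]
width: 0.0257
```

{"method": "jog_arm", "body": {
  "moves": [
    [0,0,0,0,0,-3,10],
    [0,0,0,0,0,0,10],
    [0,0,0,0,0,0,42],
    [0,0,0,0,0,0,42],
    [0,0,0,0,0,0,42],
    [0,0,0,0,0,50,42],
    [0,0,0,0,0,50,42],
    [0,0,0,0,0,0,42]
  ]
}}

```text
time: 16.2
tool_pos: [0.6082, 0.0319, 0.2586]
ee_rot: [-3.13, -0.001, -1.521]
wrist_force: [0.7, -0.3, 0.0]
width: 0.0419
```

Run:
```python
from h import *
o=get_obs();print(o["time"],o["tool_pos"],o["ee_rot"],o["wrist_force"],o["width"])
c=shot("wrist","w9"); np.save("w9.npy",c,allow_pickle=True)
```

```text
16.2 [0.60820882 0.03189228 0.25862733] [-3.12991195e+00 -1.17436145e-03 -1.52096494e+00] [ 0.68082337 -0.33561068  0.03384657] 0.04188148351562612
```

View pics/w9.png

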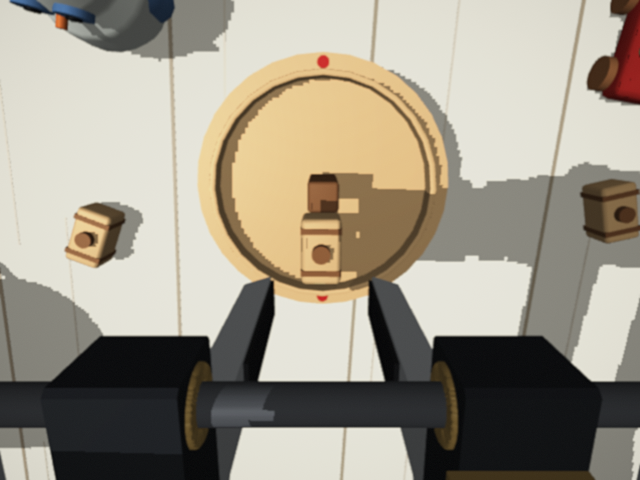

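The first piece lies inside the wall at (321,247). Pieces A and C show at (86,240) and (625,214).

Run:
```python
from h import *
im=cv2.imread("pics/w9.png")
A=cv2.resize(im[190:280,50:140],None,fx=4,fy=4);C=cv2.resize(im[165:255,550:640],None,fx=4,fy=4)
cv2.imwrite("pics/w9z.png",np.hstack([A,C]))
```

```text
(no output)
```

View pics/w9z.png

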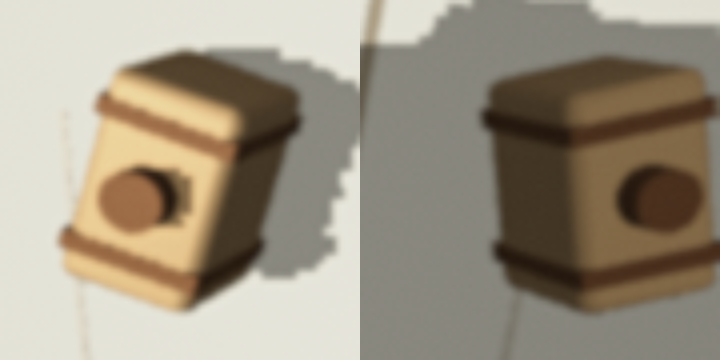

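Run:
```python
from h import *
c=np.load("w9.npy",allow_pickle=True).item()
def g(x,y,ox,oy,z): return onz(c,((x+.5)/4-.5+ox,(y+.5)/4-.5+oy),z)
yaw=lambda p,q:np.degrees(np.arctan2(*(q-p)[1::-1]))
o=(50,190)
print("A",g(130,202,*o,.034),[yaw(g(*p,*o,.028),g(*q,*o,.028)) for p,q in [((65,270),(115,75)),((190,310),(240,110)),((102,100),(235,150)),((65,235),(197,285))]])
o=(550,165)
print("C",g(308,200,*o,.034),[yaw(g(*p,*o,.028),g(*q,*o,.028)) for p,q in [((225,310),(215,100)),((215,138),(355,103)),((223,283),(352,255))]])
T=get_calibration("top"); P=lambda x,y:((x+.5)/3-.5+90,(y+.5)/3-.5+150)
print(tri((T,P(417,233)),(c,(82.3,240.1))))
P=lambda x,y:((x+.5)/3-.5+340,(y+.5)/3-.5+150)
print(tri((T,P(97,204)),(c,(626.7,214.6))))
print("tray",onz(c,(322.7,62),.049),onz(c,(322,298),.049))
```

```text
A [0.59433841 0.2101029  0.034     ] [np.float64(-18.416530346266676), np.float64(-17.159543733013976), np.float64(-109.14399629943208), np.float64(-109.78681205922726)]
C [ 0.63352263 -0.19036696  0.034     ] [np.float64(14.594482206139485), np.float64(-72.46779868503509), np.float64(-74.12688071569355)]
(array([0.59498036, 0.2084373 , 0.03656163]), [0.1, 0.1])
(array([ 0.63311716, -0.19094862,  0.03308454]), [0.3, 0.3])
tray [0.7244872  0.03782184 0.049     ] [0.56322388 0.03007651 0.049     ]
```

{"method": "jog_arm", "body": {
  "moves": [
    [0,0,-0.12,-3.5,44,0,50],
    [0,0,-0.13,-3.5,45,0,50],
    [0,0,-0.126,-3.5,45,0,50],
    [0,0,0,-3.2,44,0,50],
    [0,0,0,0,0,0,50],
    [0,0,0,0,0,0,50]
  ]
}}

```text
time: 17.0
tool_pos: [0.592, 0.2094, 0.2504]
ee_rot: [3.139, -0.002, -1.897]
wrist_force: [-0.1, -0.1, 0.2]
width: 0.0502
```

Run:
```python
from h import *
o=get_obs();print(o["time"],o["tool_pos"],o["ee_rot"],o["wrist_force"],o["width"])
c=shot("wrist","w10"); np.save("w10.npy",c,allow_pickle=True)
for X in ([.5944,.2098,.034],):print(proj(c,X))
```

```text
17.0 [0.59203715 0.2094148  0.25042973] [ 3.13947947e+00 -2.44202351e-03 -1.89686963e+00] [-0.06291858 -0.077093    0.21699406] 0.05020400995718648
[319.99762111 228.58282781]
```

View pics/w10.png

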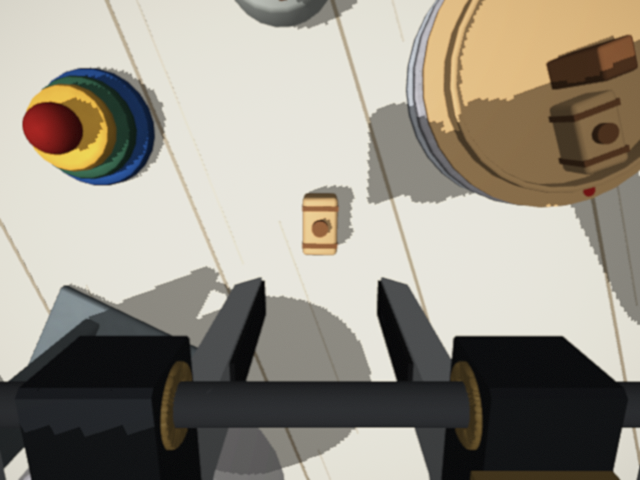

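{"method": "jog_arm", "body": {
  "moves": [
    [0,0,0,2.3,0.4,-50,50],
    [0,0,0,0,0,-55,50],
    [0,0,0,0,0,-43,50],
    [0,0,0,0,0,0,50],
    [0,0,0,0,0,0,10],
    [0,0,0,0,0,0,10],
    [0,0,0,0,0,0,10],
    [0,0,0,0,0,0,10],
    [0,0,0,0,0,0,10]
  ]
}}

```text
time: 18.18
tool_pos: [0.5951, 0.2102, 0.105]
ee_rot: [-3.14, -0.0, -1.897]
wrist_force: [0.3, -1.1, 2.8]
width: 0.0256
```

{"method": "jog_arm", "body": {
  "moves": [
    [0,0,0,0,0,55,10],
    [0,0,0,0,0,55,10],
    [0,0,0.1,22,-43,0,10],
    [0,0,0.1,23,-44,0,10],
    [0,0,0.1,23,-44,0,10],
    [0,0,0.076,22,-43.3,0,10],
    [0,0,0,0,0,-20,10],
    [0,0,0,0,0,0,10]
  ]
}}

```text
time: 19.18
tool_pos: [0.6832, 0.0366, 0.1905]
ee_rot: [3.135, 0.001, -1.521]
wrist_force: [0.2, -0.1, -0.5]
width: 0.0259
```

Run:
```python
from h import *
o=get_obs();print(o["time"],o["tool_pos"],o["ee_rot"],o["wrist_force"],o["width"])
c=shot("wrist","w11"); np.save("w11.npy",c,allow_pickle=True)
```

```text
19.175 [0.68320306 0.03661794 0.19054797] [ 3.13489227e+00  1.49950683e-03 -1.52144209e+00] [ 0.16727787 -0.05288255 -0.47303973] 0.02594101392876398
```

View pics/w11.png

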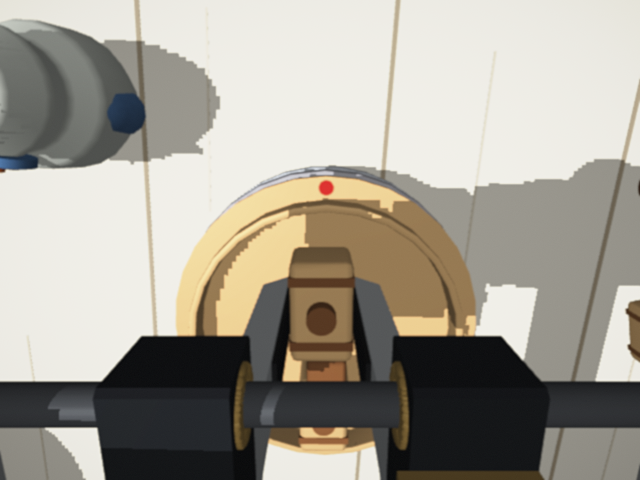

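{"method": "jog_arm", "body": {
  "moves": [
    [0,0,0,1.5,-0.5,-20,10],
    [0,0,0,0,0,-11,10],
    [0,0,0,0,0,-4,10],
    [0,0,0,0,0,0,10],
    [0,0,0,0,0,0,10]
  ]
}}

```text
time: 19.85
tool_pos: [0.6866, 0.0356, 0.1599]
ee_rot: [-3.14, -0.0, -1.521]
wrist_force: [0.1, -0.4, -1.2]
width: 0.0255
```

{"method": "jog_arm", "body": {
  "moves": [
    [0,0,0,-1,0,-4,10],
    [0,0,0,0,0,0,10]
  ]
}}

```text
time: 20.1
tool_pos: [0.6851, 0.0355, 0.155]
ee_rot: [3.141, -0.0, -1.521]
wrist_force: [-0.5, 0.7, -0.1]
width: 0.0255
```

{"method": "jog_arm", "body": {
  "moves": [
    [0,0,0,0,0,0,42],
    [0,0,0,0,0,0,42],
    [0,0,0,0,0,0,42],
    [0,0,0,0,0,50,42],
    [0,0,0,0,0,50,42],
    [0,0,0.1,-17,-50,0,50],
    [0,0,0.1,-17,-56,0,50],
    [0,0,0.03,-17,-60,0,50],
    [0,0,0,0,-60,0,50],
    [0,0,0,0,0,0,50],
    [0,0,0,0,0,0,50]
  ]
}}

```text
time: 21.48
tool_pos: [0.6343, -0.1903, 0.2551]
ee_rot: [-3.141, 0.001, -1.291]
wrist_force: [-0.5, -0.6, 0.6]
width: 0.0502
```

Run:
```python
from h import *
o=get_obs();print(o["time"],o["tool_pos"],o["ee_rot"],o["wrist_force"],o["width"])
c=shot("wrist","w12"); np.save("w12.npy",c,allow_pickle=True)
print(proj(c,[.6333,-.1907,.034]))
```

```text
21.475 [ 0.63426626 -0.19027714  0.25513228] [-3.14136734e+00  7.31799131e-04 -1.29142150e+00] [-0.46887269 -0.56295643  0.60509878] 0.05016616616255772
[323.56910554 233.13134909]
```

View pics/w12.png

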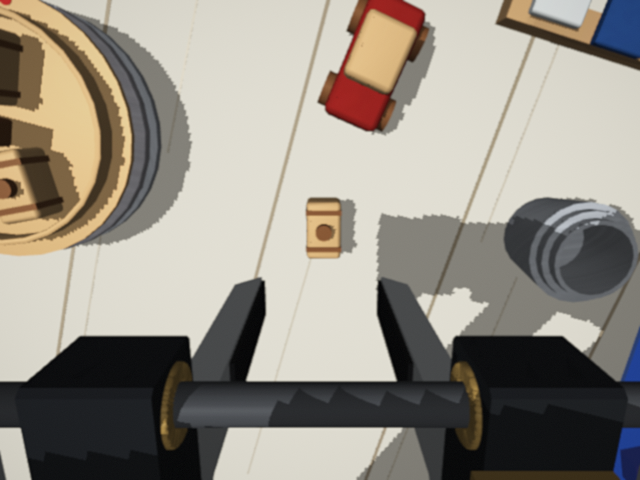

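{"method": "jog_arm", "body": {
  "moves": [
    [0,0,0,-0.6,-1.3,-50,50],
    [0,0,0,0,0,-55,50],
    [0,0,0,0,0,-48,50],
    [0,0,0,0,0,0,50],
    [0,0,0,0,0,0,50],
    [0,0,0,0,0,0,10],
    [0,0,0,0,0,0,10],
    [0,0,0,0,0,0,10],
    [0,0,0,0,0,0,10]
  ]
}}

```text
time: 22.65
tool_pos: [0.6338, -0.1918, 0.1025]
ee_rot: [-3.141, -0.0, -1.291]
wrist_force: [0.3, -0.0, 1.0]
width: 0.0258
```

{"method": "jog_arm", "body": {
  "moves": [
    [0,0,0,0,0,60,10],
    [0,0,0,0,0,55,10],
    [0,0,0.168,1.6,23,0,10],
    [0,0,0.168,1.6,23,0,10],
    [0,0,0.168,1.6,23,0,10],
    [0,0,0.168,1.7,23,0,10],
    [0,0,0.168,1.7,23,0,10],
    [0,0,0.168,1.7,23,0,10],
    [0,0,0.168,1.7,24,0,10],
    [0,0,0.165,1.7,23.8,0,10],
    [0,0,0,0,0,-20,10],
    [0,0,0,0,0,0,10]
  ]
}}

```text
time: 24.15
tool_pos: [0.6455, -0.0066, 0.1935]
ee_rot: [-3.141, 0.006, 0.047]
wrist_force: [0.2, 0.7, -0.6]
width: 0.0256
```

Run:
```python
from h import *
o=get_obs();print(o["time"],o["tool_pos"],o["ee_rot"],o["wrist_force"],o["width"])
c=shot("wrist","w13"); np.save("w13.npy",c,allow_pickle=True)
```

```text
24.15 [ 0.64550044 -0.00659564  0.19352049] [-3.14146676  0.00623298  0.047379  ] [ 0.22212575  0.65316243 -0.64168554] 0.025610764512811583
```

View pics/w13.png

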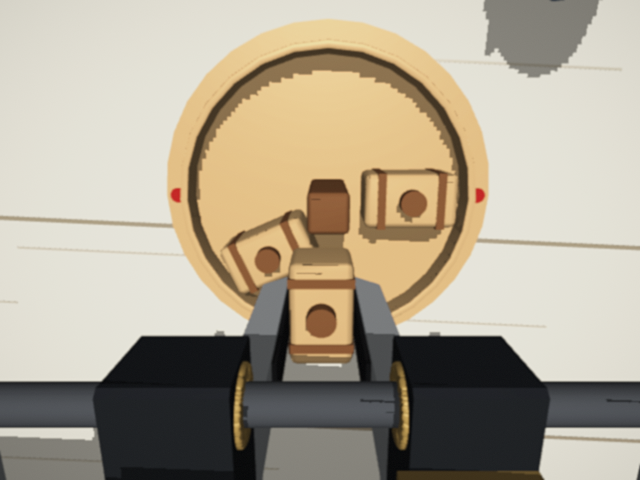

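Piece B has been knocked aside inside the tray and now sits at (267,260), so the −y slot is crowded. I'll put this piece on the free +y side instead, going up and over the post.

{"method": "jog_arm", "body": {
  "moves": [
    [0,0,0,0,0,30,10],
    [0,0,0,0,0,0,10],
    [0,0,0,-1,27,0,10],
    [0,0,0,-1,27,0,10],
    [0,0,0,-1,26.5,0,10],
    [0,0,0,0,0,0,10],
    [0,0,0,0,0,-30,10],
    [0,0,0,0,0,-20,10],
    [0,0,0,0,0,-10,10],
    [0,0,0,0,0,0,10],
    [0,0,0,0,0,0,10]
  ]
}}

```text
time: 25.58
tool_pos: [0.6445, 0.0743, 0.1682]
ee_rot: [3.142, -0.002, 0.05]
wrist_force: [0.8, -0.0, -0.4]
width: 0.0259
```

{"method": "jog_arm", "body": {
  "moves": [
    [0,0,0,-1.2,0,-8,10],
    [0,0,0,0,0,-7,10],
    [0,0,0,0,0,0,10],
    [0,0,0,0,0,0,10]
  ]
}}

```text
time: 26.08
tool_pos: [0.6426, 0.0746, 0.1519]
ee_rot: [-3.142, 0.0, 0.05]
wrist_force: [-0.1, 0.2, -0.5]
width: 0.026
```

{"method": "jog_arm", "body": {
  "moves": [
    [0,0,0,0,0,0,42],
    [0,0,0,0,0,0,42],
    [0,0,0,0,0,0,42],
    [0,0,0,0,0,50,42],
    [0,0,0,0,0,60,42],
    [0,0,0,0,-30,40,42],
    [0,0,0,0,-40,0,42],
    [0,0,0,0,0,0,42],
    [0,0,0,0,0,0,42]
  ]
}}

```text
time: 27.2
tool_pos: [0.6426, 0.0049, 0.3016]
ee_rot: [-3.141, 0.001, 0.05]
wrist_force: [0.5, -0.8, 0.4]
width: 0.0418
```

Run:
```python
from h import *
o=get_obs();print(o["time"],o["tool_pos"],o["ee_rot"],o["wrist_force"],o["width"])
c=shot("wrist","w14"); np.save("w14.npy",c,allow_pickle=True)
shot("top","t14"); shot("scene","s14")
```

```text
27.2 [0.6425966  0.00486252 0.30159934] [-3.14074165e+00  9.51802341e-04  4.99240394e-02] [ 0.46492706 -0.83394561  0.35995335] 0.04183471097503544
```

View pics/w14.png

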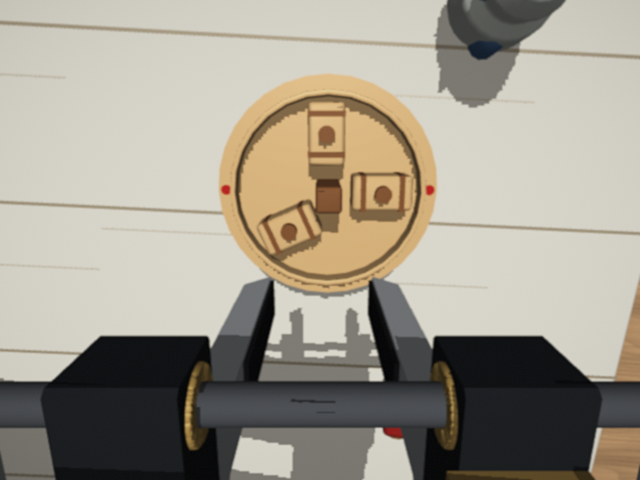

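View pics/t14.png

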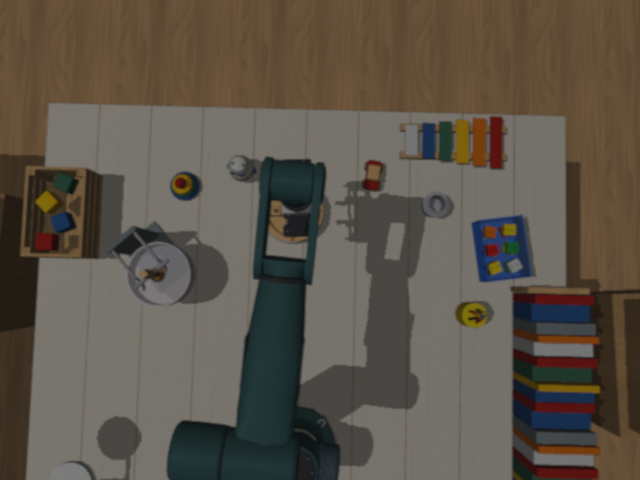

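View pics/s14.png

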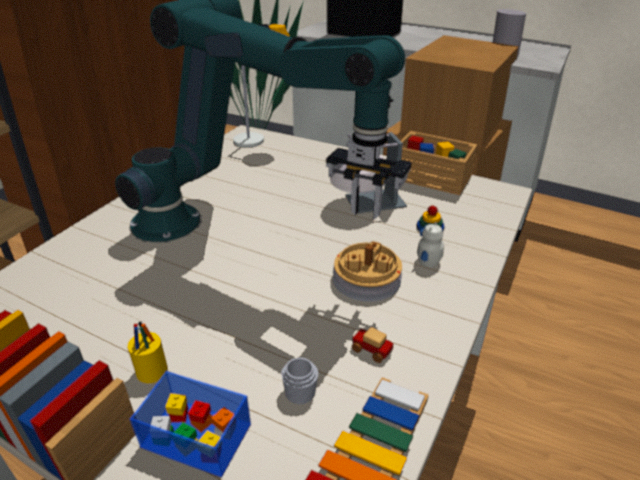

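All three pieces lie flat inside the wall, and none are left on the table in the top and scene views. Next I'll hover above the cover.

{"method": "jog_arm", "body": {
  "moves": [
    [0,0,0,0,0,60,60],
    [0,0,0,0,0,60,60],
    [0,0,0.094,-22,45,10,60],
    [0,0,0.094,-22,45,0,60],
    [0,0,0.094,-23,45,0,60],
    [0,0,0.094,-23,45,0,60],
    [0,0,0.094,-23,46,0,60],
    [0,0,0.094,-23,46,0,60],
    [0,0,0.094,-23,46,0,60],
    [0,0,0.094,-23,45,0,60],
    [0,0,0,0,0,0,60],
    [0,0,0,0,0,0,60]
  ]
}}

```text
time: 28.85
tool_pos: [0.4605, 0.3678, 0.4319]
ee_rot: [3.141, 0.001, 0.803]
wrist_force: [-0.1, 0.8, 0.5]
width: 0.06
```

Run:
```python
from h import *
o=get_obs();print(o["time"],o["tool_pos"],o["ee_rot"],o["wrist_force"],o["width"])
c=shot("wrist","w15"); np.save("w15.npy",c,allow_pickle=True)
print(proj(c,[.4605,.3684,.272]))
```

```text
28.85 [0.46051251 0.36783832 0.43192089] [3.14115597e+00 5.69464774e-04 8.02560393e-01] [-0.103397    0.78053546  0.54521045] 0.0599591655412303
[320.97951348 258.59128209]
```

View pics/w15.png

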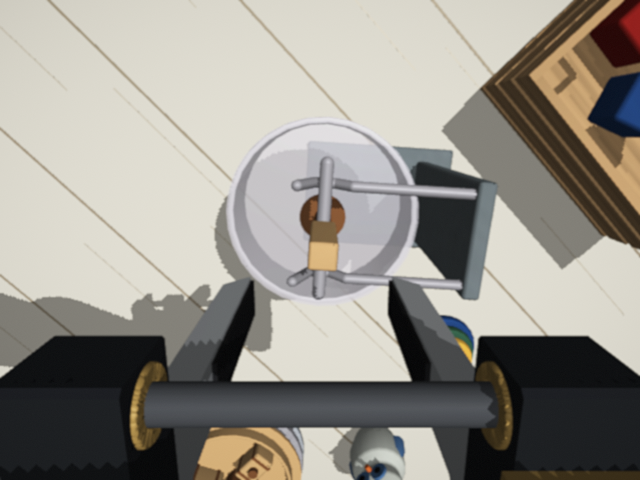

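Run:
```python
import cv2
im=cv2.imread("pics/w15.png")
cv2.imwrite("pics/w15z.png",cv2.resize(im[140:310,220:510],None,fx=2.7,fy=2.7,interpolation=cv2.INTER_CUBIC))
```

```text
(no output)
```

View pics/w15z.png

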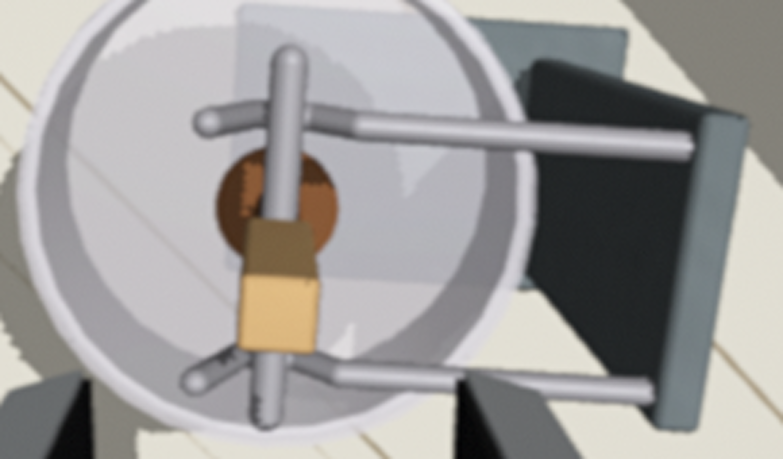

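Run:
```python
from h import *
c=np.load("w15.npy",allow_pickle=True).item()
p=lambda x,y:((x+.5)/2.7-.5+220,(y+.5)/2.7-.5+140)
yaw=lambda a,b:np.degrees(np.arctan2(*(b-a)[1::-1]))
a=onz(c,p(290,52),.206);b=onz(c,p(264,418),.206);print(a,b,(a+b)/2,yaw(b,a)-90,np.linalg.norm(a-b))
for z in (.265,.272,.279):
  q=[onz(c,p(*k),z) for k in((243,275),(320,280),(316,353),(239,347))]
  print(z,np.mean(q,0),yaw(q[0],q[1]),yaw(q[3],q[2]),yaw(q[3],q[0])-90,yaw(q[2],q[1])-90,np.linalg.norm(q[0]-q[1]))
T=get_calibration("top");P=lambda x,y:((x+.5)/3-.5+90,(y+.5)/3-.5+150)
print(tri((c,p(280,314)),(T,P(161,371))),tri((c,p(280,314)),(get_calibration("scene"),((267.5)/3-.5+270,(38.5)/3-.5+110))))
```

```text
[0.42462287 0.40894005 0.206     ] [0.49397739 0.33213817 0.206     ] [0.45930013 0.37053911 0.206     ] 42.08303303540714 0.10348225182209239
0.265 [0.46179011 0.36902771 0.265     ] 42.186995065752534 41.35197878813419 42.547661554695225 43.55729333267411 0.017313640341985292
0.272 [0.4602613  0.37046728 0.272     ] 42.186995065752626 41.35197878813439 42.54766155469514 43.55729333267419 0.016827279397386322
0.279 [0.45873248 0.37190686 0.279     ] 42.18699506575247 41.35197878813421 42.547661554695196 43.55729333267428 0.016340918452787435
(array([0.46119019, 0.36944521, 0.26702859]), [0.2, 0.2]) (array([0.46028604, 0.36960618, 0.26893341]), [0.8, 0.8])
```

{"method": "jog_arm", "body": {
  "moves": [
    [0,0,-0.064,-0.5,2.4,-30,50],
    [0,0,0,0,0,-40,50],
    [0,0,0,0,0,-34,50],
    [0,0,0,0,0,0,50],
    [0,0,0,0,0,0,50]
  ]
}}

```text
time: 29.52
tool_pos: [0.4611, 0.3694, 0.33]
ee_rot: [3.141, -0.002, 0.736]
wrist_force: [0.1, 0.4, 0.0]
width: 0.0496
```

Run:
```python
from h import *
o=get_obs();print(o["time"],o["tool_pos"],o["ee_rot"],o["wrist_force"],o["width"])
c=shot("wrist","w16")
shot("scene","s16",(310,90,430,230),4)
```

```text
29.525 [0.46111368 0.36942511 0.32997575] [ 3.14113006e+00 -2.49396397e-03  7.36472908e-01] [0.07209275 0.42780857 0.03900564] 0.04955624957956615
```

View pics/w16.png

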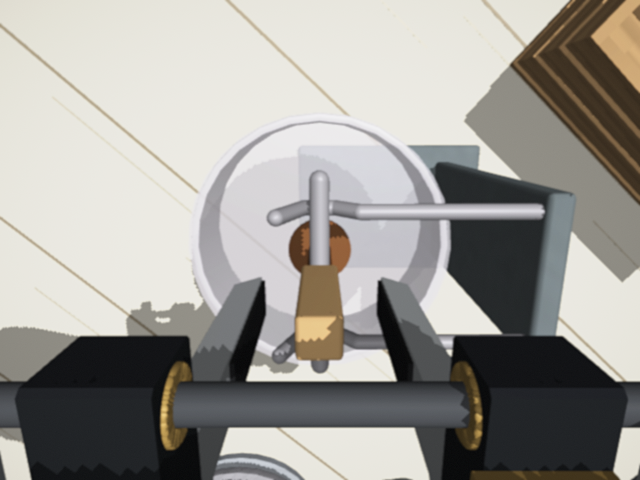

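View pics/s16.png

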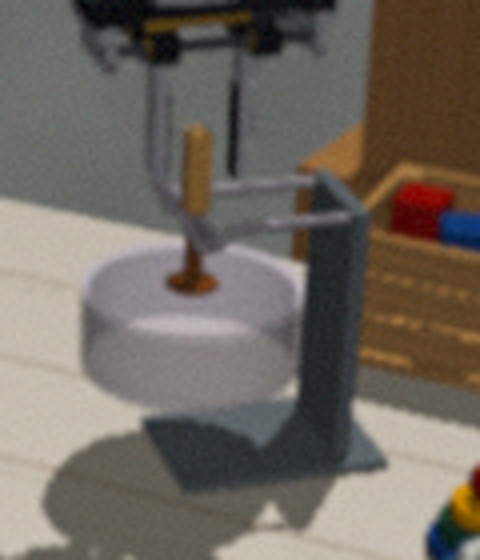

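{"method": "jog_arm", "body": {
  "moves": [
    [0,0,0,-0.5,0.5,-3,50],
    [0,0,0,0,0,0,5],
    [0,0,0,0,0,0,5],
    [0,0,0,0,0,0,5],
    [0,0,0,0,0,0,5],
    [0,0,0,0,0,0,5],
    [0,0,0,0,0,0,5]
  ]
}}

```text
time: 30.5
tool_pos: [0.4597, 0.3704, 0.3252]
ee_rot: [-3.142, 0.0, 0.738]
wrist_force: [-0.1, -0.6, 0.4]
width: 0.0175
```

Gripped at 17.5 mm. I'll lift slowly by 34 mm, inside the 28–40 mm window.

{"method": "jog_arm", "body": {
  "moves": [
    [0,0,0,0,0,5,5],
    [0,0,0,0,0,7,5],
    [0,0,0,0,0,8,5],
    [0,0,0,0,0,7,5],
    [0,0,0,0,0,5,5],
    [0,0,0,0,0,2,5],
    [0,0,0,0,0,0,5],
    [0,0,0,0,0,0,5]
  ]
}}

```text
time: 31.5
tool_pos: [0.4597, 0.3704, 0.3588]
ee_rot: [-3.141, 0.001, 0.738]
wrist_force: [-0.5, 0.4, -3.1]
width: 0.0178
```

Run:
```python
from h import *
o=get_obs();print(o["time"],o["tool_pos"],o["ee_rot"],o["wrist_force"],o["width"])
c=shot("wrist","w17")
shot("scene","s17",(310,90,430,230),4)
```

```text
31.5 [0.45970119 0.37040299 0.35882562] [-3.14149621e+00  5.92872350e-04  7.37973822e-01] [-0.51293695  0.37263274 -3.07331506] 0.017783917730806943
```

View pics/w17.png

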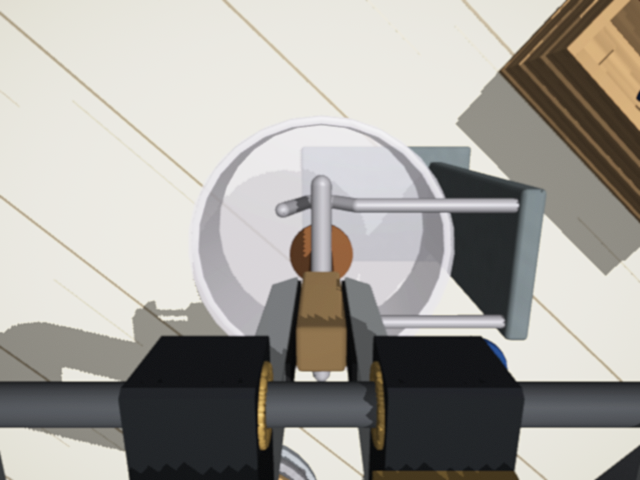

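View pics/s17.png

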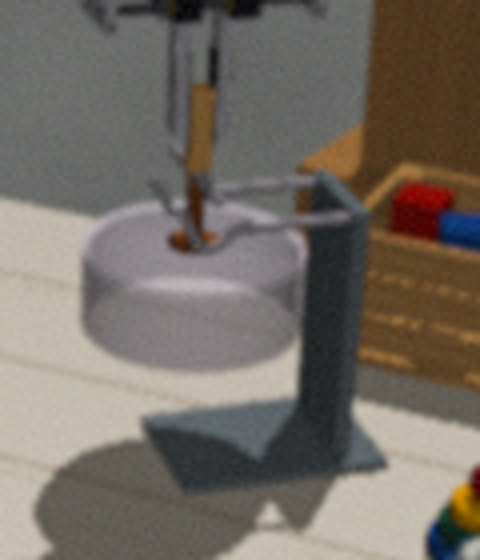

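{"method": "jog_arm", "body": {
  "moves": [
    [0,0,0,-2.2,-2.0,0,5],
    [0,0,0,-4.4,-4.0,0,5],
    [0,0,0,-7.4,-6.7,0,5],
    [0,0,0,-10.4,-9.4,0,5],
    [0,0,0,-12,-10.9,0,5],
    [0,0,0,-12,-10.9,0,5],
    [0,0,0,-12,-10.9,0,5],
    [0,0,0,-12,-10.9,0,5],
    [0,0,0,-10.4,-9.4,0,5],
    [0,0,0,-7.4,-6.7,0,5],
    [0,0,0,-4.4,-4.0,0,5],
    [0,0,0,-2.2,-2.0,0,5]
  ]
}}

```text
time: 33.1
tool_pos: [0.3629, 0.2825, 0.3593]
ee_rot: [3.142, -0.0, 0.738]
wrist_force: [-0.5, 0.9, -2.9]
width: 0.0177
```

Run:
```python
from h import *
o=get_obs();print(o["time"],o["tool_pos"],o["ee_rot"],o["wrist_force"],o["width"])
c=shot("wrist","w18")
shot("scene","s18",(290,90,430,250),4)
```

```text
33.1 [0.36285279 0.28252186 0.35925079] [ 3.14157571e+00 -4.44624502e-04  7.37986760e-01] [-0.45894558  0.85817585 -2.89328861] 0.017696733081498113
```

View pics/w18.png

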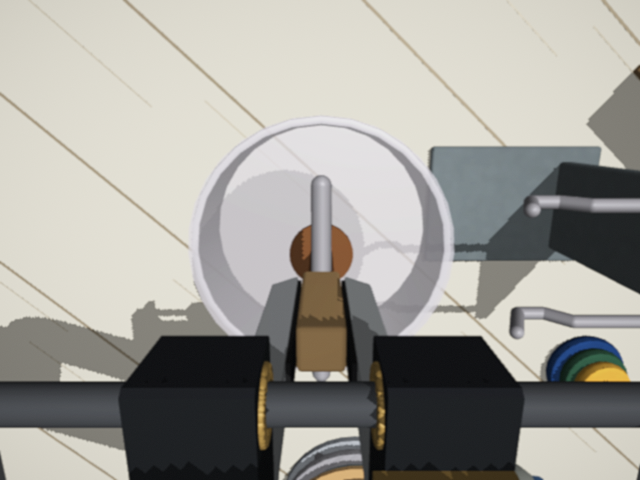

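View pics/s18.png

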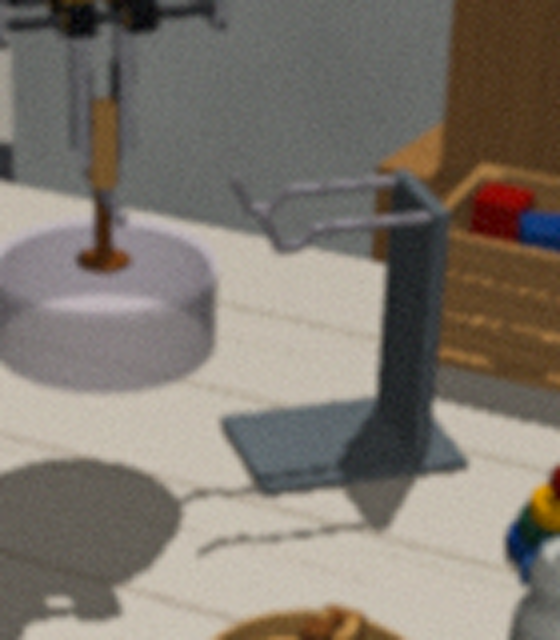

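```bash
cat > ctilt.py <<'E'
from h import *
def cfit(c,tcp,yaw,m):
    Rz=cv2.Rodrigues(np.array([0,0,yaw]))[0]
    def res(p):
        th,z,y,x,ph=p
        R=Rz@cv2.Rodrigues(np.array([th,0,0]))[0]@cv2.Rodrigues(np.array([0,ph,0]))[0]
        # x,y,z: cover bar-level point offset; T = origin
        T=np.array([tcp[0],tcp[1],z])+Rz@np.array([x,y,0])
        f=lambda X:proj(c,T+R@np.array(X))
        a=np.linspace(0,2*np.pi,73); ring=np.array([f([.084*np.cos(t),.084*np.sin(t),.065]) for t in a])
        return np.array([ring[:,1].min()-m["far"],ring[:,0].min()-m["left"],ring[:,0].max()-m["right"],
           *(f([0,.051,.120])-m["bar"]),f([0,.009,.188])[1]-m["gtop"],f([0,-.009,.188])[1]-m["gnear"]])
    s=least_squares(res,[0,tcp[2]-.24,0,0,0])
    print("tilt x,y deg",np.degrees(s.x[[0,4]]),"z,y,x mm",s.x[1:4]*1000,"res",np.round(s.fun,1)); return s.x
if __name__=="__main__":
    c=get_calibration("wrist");o=get_obs()
    cfit(c,o["tool_pos"],o["ee_rot"][2],dict(far=117,left=191.5,right=454,bar=(320.5,177),gtop=318,gnear=370))
E
python3 ctilt.py
```

```text
tilt x,y deg [-1.68085285 -0.91499226] z,y,x mm [118.54767949  -3.25134857   2.10486635] res [-1.3 -2.1  2.1 -0.   3.2  1.5 -3.1]
```

{"method": "jog_arm", "body": {
  "moves": [
    [0,0,0,0,0,6,5],
    [0,0,0,0,0,12,5],
    [0,0,0,0,0,15,5],
    [0,0,0,2,-2,10,5],
    [0,0,0,5,-4.4,5,5],
    [0,0,0,9,-7.9,0,5],
    [0,0,0,13,-11.5,0,5],
    [0,0,0,17,-15,0,5],
    [0,0,0,20,-17.7,0,5],
    [0,0,0,20,-17.7,0,5],
    [0,0,0,20,-17.7,0,5],
    [0,0,0,20,-17.7,0,5]
  ]
}}

```text
time: 34.7
tool_pos: [0.4902, 0.1693, 0.4063]
ee_rot: [-3.141, 0.001, 0.737]
wrist_force: [0.3, 0.2, -3.4]
width: 0.0179
```

{"method": "jog_arm", "body": {
  "moves": [
    [0,0,0,20,-17.7,0,5],
    [0,0,0,20,-17.7,0,5],
    [0,0,0,20,-17.7,0,5],
    [0,0,0,20,-17.7,0,5],
    [0,0,0,17,-15,0,5],
    [0,0,0,14,-12.3,0,5],
    [0,0,0,11,-9.7,0,5],
    [0,0,0,8,-6,0,5],
    [0,0,0,4,-3,0,5],
    [0,0,0,2,-2,0,5],
    [0,0,0,0,0,0,5],
    [0,0,0,0,0,0,5]
  ]
}}

```text
time: 36.2
tool_pos: [0.6247, 0.0526, 0.4075]
ee_rot: [3.142, -0.0, 0.739]
wrist_force: [0.2, 0.2, -3.1]
width: 0.0177
```

Run:
```python
from h import *
o=get_obs();print(o["time"],o["tool_pos"],o["ee_rot"],o["wrist_force"],o["width"])
c=shot("wrist","w19"); np.save("w19.npy",c,allow_pickle=True)
shot("scene","s19",(290,130,440,320),3)
```

```text
36.2 [0.62469224 0.05261249 0.40747973] [ 3.14152658e+00 -3.25022019e-04  7.38589092e-01] [ 0.24774876  0.21285601 -3.08068018] 0.0176841661465094
```

View pics/w19.png

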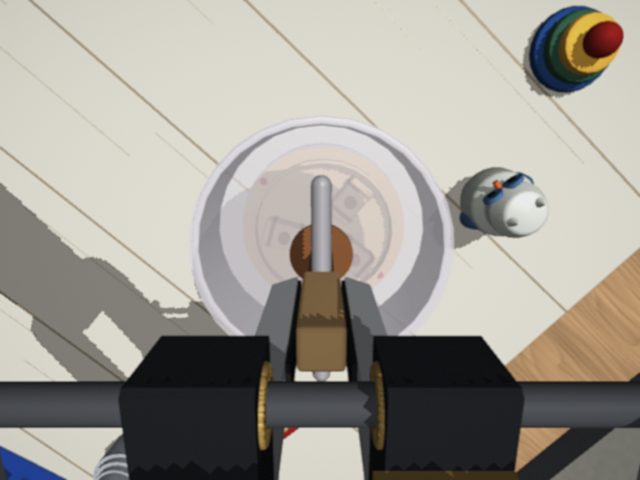

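View pics/s19.png

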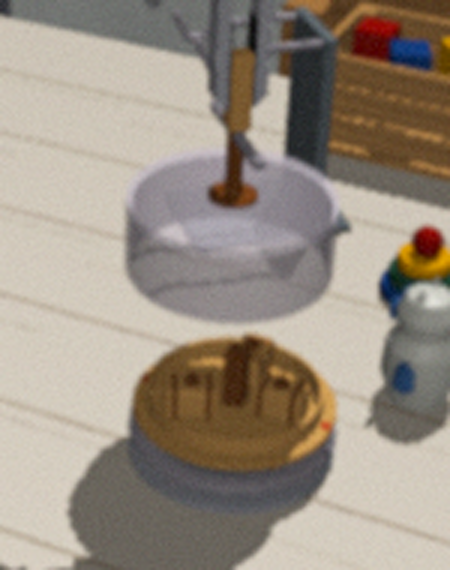

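Run:
```python
from h import *
im=cv2.imread("pics/w19.png");cv2.imwrite("pics/w19z.png",cv2.resize(im[110:310,180:470],None,fx=2.7,fy=2.7,interpolation=cv2.INTER_CUBIC))
c=np.load("w19.npy",allow_pickle=True).item()
a=onz(c,(263.5,181.5),.049);b=onz(c,(380.5,275),.049);print(a,b,(a+b)/2,np.linalg.norm(a-b))
```

```text
[0.56564461 0.02969736 0.049     ] [0.72623736 0.03816285 0.049     ] [0.64594099 0.0339301  0.049     ] 0.16081572004076938
```

View pics/w19z.png

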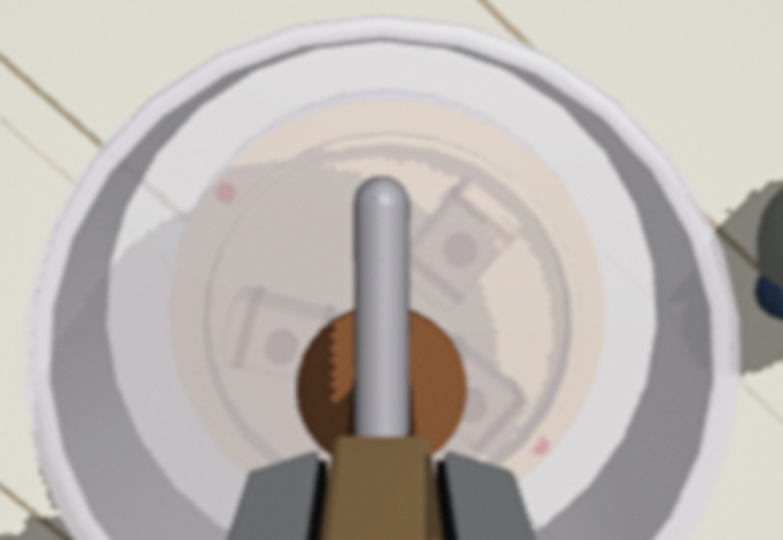

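Run:
```python
from ctilt import *
im=cv2.imread("pics/w15.png");cv2.imwrite("pics/w15y.png",cv2.resize(im[105:310,215:425],None,fx=3,fy=3,interpolation=cv2.INTER_CUBIC))
c=np.load("w15.npy",allow_pickle=True).item()
cfit(c,[.460,.3703,.43],.738,dict(far=117,left=228,right=418.5,bar=(327.2,156.9),gtop=242.6,gnear=269.5))
c=np.load("w19.npy",allow_pickle=True).item()
cfit(c,[.6247,.0526,.4075],.7386,dict(far=117,left=191.5,right=454,bar=(320.5,176),gtop=318,gnear=370))
```

```text
tilt x,y deg [ 0.45131887 -0.50641402] z,y,x mm [81.12206003  0.8710384   1.12596058] res [-2.1 -0.4  0.4  0.   3.7 -1.6  0.1]
tilt x,y deg [-1.69308182 -0.91873518] z,y,x mm [167.11985394  -3.0817043    2.14237404] res [-1.7 -2.3  2.3 -0.   3.9  1.3 -3.2]
```

View pics/w15y.png

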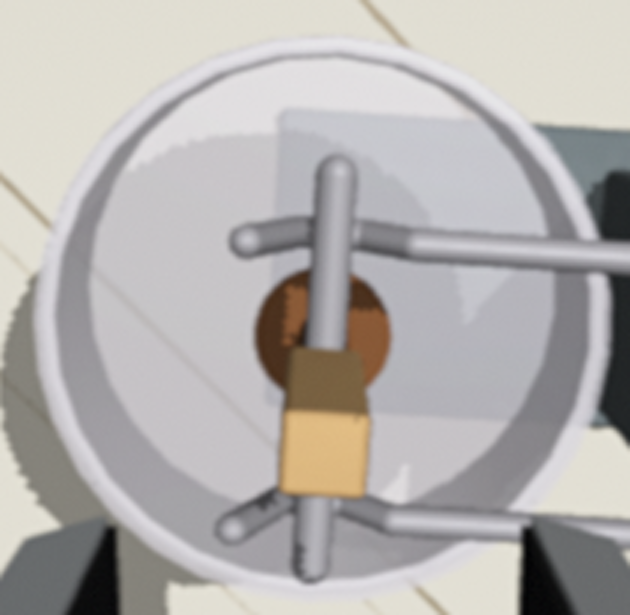

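Run:
```python
from h import *
def off(c,uv,z,tcp,yaw):
    d=onz(c,uv,z)-np.array([tcp[0],tcp[1],z]); return np.round(1000*np.array([np.cos(yaw)*d[0]+np.sin(yaw)*d[1],-np.sin(yaw)*d[0]+np.cos(yaw)*d[1]]),1)
c=np.load("w15.npy",allow_pickle=True).item()
print("w15 collar vs grip",off(c,((323.5)/3-.5+215,(335.5)/3-.5+105),.152,[.4603,.3700],.738))
c=np.load("w19.npy",allow_pickle=True).item()
print("w19 collar vs TCP",off(c,(321.2,254.2),.2346,[.6247,.0526],.7386))
S=get_calibration("scene")
p=lambda x,y:((x+.5)/3-.5+290,(y+.5)/3-.5+130)
print(tri((S,p(233,195)),(c,(321.2,254.2))))
# scene check: predicted projections for level cover at TCP with origin z .1665
for n,X in {"griptop":[.6247,.0526,.3545],"collar":[.6247,.0526,.2346]}.items(): print(n,(proj(S,X)-[290,130])*3)
a=np.linspace(0,2*np.pi,181)
for z in (.1665,.2315):
  r=np.array([(proj(S,[.6247+.084*np.cos(t),.0526+.084*np.sin(t),z])-[290,130])*3 for t in a]); print(z,r.min(0),r.max(0), r[r[:,0].argmin()],r[r[:,0].argmax()])
```

```text
w15 collar vs grip [-0.1  0.2]
w19 collar vs TCP [ 0.6 -0.6]
(array([0.62652832, 0.05146249, 0.22970953]), [0.0, 0.0])
griptop [238.35168433  46.28907028]
collar [230.71914383 187.39600365]
0.1665 [122.90656153 209.64107292] [330.69460373 318.80776529] [122.90656153 259.55542468] [330.69460373 268.71971793]
0.2315 [123.79177182 141.65441323] [337.64046072 245.9817066 ] [123.79177182 189.15097507] [337.64046072 198.18373764]
```

{"method": "jog_arm", "body": {
  "moves": [
    [0,0,0,2,-2,0,5],
    [0,0,0,5,-4.6,0,5],
    [0,0,0,6,-5.4,0,5],
    [0,0,0,5,-4.6,0,5],
    [0,0,0,2.4,-2,0,5],
    [0,0,0,0,0,-5,5],
    [0,0,0,0,0,-10,5],
    [0,0,0,0,0,-10,5],
    [0,0,0,0,0,-7,5],
    [0,0,0,0,0,-3,5],
    [0,0,0,0,0,0,5],
    [0,0,0,0,0,0,5]
  ]
}}

```text
time: 37.8
tool_pos: [0.6454, 0.0337, 0.3728]
ee_rot: [3.141, -0.001, 0.738]
wrist_force: [-0.3, 0.1, -3.0]
width: 0.0174
```

Run:
```python
from h import *
o=get_obs();print(o["time"],o["tool_pos"],o["ee_rot"],o["wrist_force"],o["width"])
c=shot("wrist","w20"); np.save("w20.npy",c,allow_pickle=True)
im=cv2.imread("pics/w20.png");cv2.imwrite("pics/w20z.png",cv2.resize(im[110:310,180:470],None,fx=2.7,fy=2.7,interpolation=cv2.INTER_CUBIC))
S=shot("scene","s20",(290,130,440,320),3)
```

```text
37.8 [0.6454301  0.03365369 0.37278213] [ 3.14086004e+00 -8.20264058e-04  7.38022771e-01] [-0.32490528  0.13974228 -3.02189348] 0.01736223623508048
```

View pics/w20z.png

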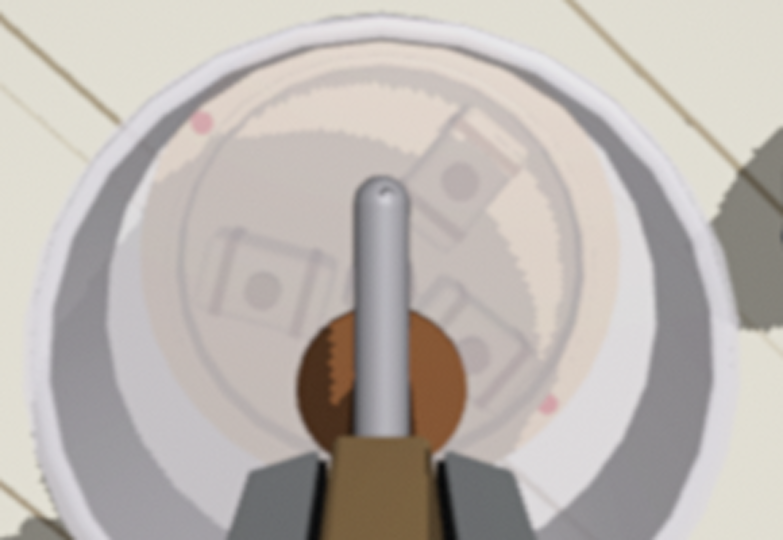

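View pics/s20.png

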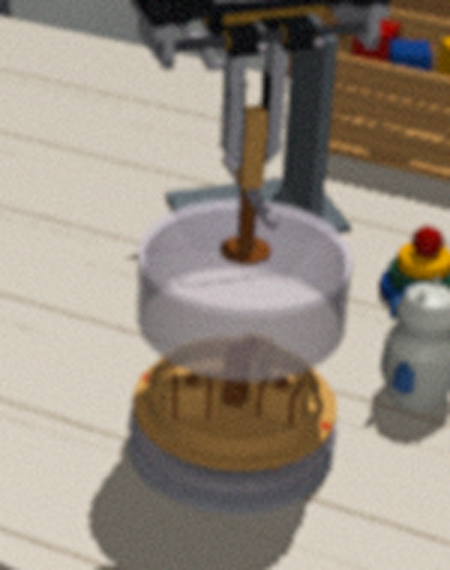

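Run:
```python
from h import *
c=np.load("w20.npy",allow_pickle=True).item();S=get_calibration("scene")
p=lambda x,y:((x+.5)/2.7-.5+180,(y+.5)/2.7-.5+110)
a=onz(c,p(202,122),.049);b=onz(c,p(548,403),.049);print(a,b,(a+b)/2,np.linalg.norm(a-b))
print("collar",onz(c,(321.2,254.2),.200))
t=np.linspace(0,2*np.pi,181)
def ext(x,y,z,r):
  q=np.array([(proj(S,[x+r*np.cos(k),y+r*np.sin(k),z])-[290,130])*3 for k in t]); return q.min(0).round(1),q.max(0).round(1)
print("cover top",ext(.6454,.0337,.1968,.084),"tray disc",ext(.6452,.0339,.049,.086))
```

```text
[0.56498346 0.0302011  0.049     ] [0.72506913 0.03814174 0.049     ] [0.6450263  0.03417142 0.049     ] 0.16028247872728504
collar [0.6463729  0.03355473 0.2       ]
cover top (array([136. , 193.7]), array([350.3, 304.5])) tray disc (array([130.8, 339.1]), array([336.2, 461.6]))
```

{"method": "jog_arm", "body": {
  "moves": [
    [0,0,0,-0.9,0.4,-5,5],
    [0,0,0,0,0,-10,5],
    [0,0,0,0,0,-12,5],
    [0,0,0,0,0,-12,5],
    [0,0,0,0,0,-10,5],
    [0,0,0,0,0,-8,5],
    [0,0,0,0,0,-5,5],
    [0,0,0,0,0,0,5],
    [0,0,0,0,0,0,5]
  ]
}}

```text
time: 39.02
tool_pos: [0.6446, 0.034, 0.3108]
ee_rot: [3.141, -0.001, 0.738]
wrist_force: [-0.4, -0.5, -3.1]
width: 0.0179
```

Run:
```python
from h import *
c=shot("wrist","w21"); np.save("w21.npy",c,allow_pickle=True)
im=cv2.imread("pics/w21.png");cv2.imwrite("pics/w21z.png",cv2.resize(im[100:350,180:470],None,fx=2.4,fy=2.4,interpolation=cv2.INTER_CUBIC))
S=shot("scene","s21",(310,180,430,320),4)
```

```text
(no output)
```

View pics/w21z.png

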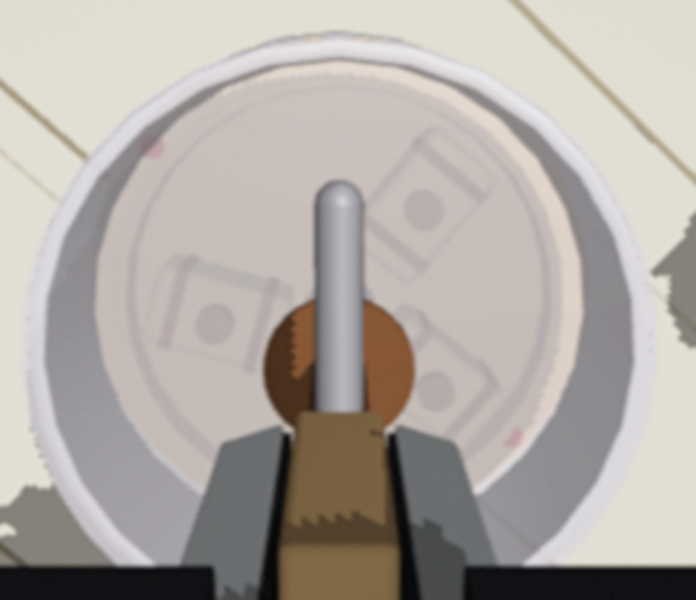

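View pics/s21.png

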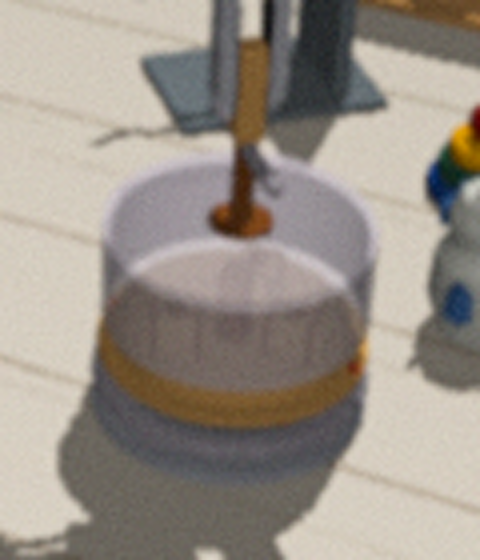

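{"method": "jog_arm", "body": {
  "moves": [
    [0,0,0,0,0,-4,5],
    [0,0,0,0,0,-4,5],
    [0,0,0,0,0,-4,5],
    [0,0,0,0,0,-3,5],
    [0,0,0,0,0,0,5],
    [0,0,0,0,0,0,5]
  ]
}}

```text
time: 39.88
tool_pos: [0.6445, 0.0341, 0.2953]
ee_rot: [3.141, -0.0, 0.738]
wrist_force: [-0.3, 0.1, -3.5]
width: 0.0184
```

{"method": "jog_arm", "body": {
  "moves": [
    [0,0,0,0,0,-2,5],
    [0,0,0,0,0,-2,5],
    [0,0,0,0,0,-1.5,5],
    [0,0,0,0,0,0,5],
    [0,0,0,0,0,0,5]
  ]
}}

```text
time: 40.5
tool_pos: [0.6444, 0.034, 0.2905]
ee_rot: [3.141, -0.001, 0.738]
wrist_force: [-2.5, -0.8, 1.5]
width: 0.0178
```

{"method": "jog_arm", "body": {
  "moves": [
    [0,0,0,0,0,0,30],
    [0,0,0,0,0,0,45],
    [0,0,0,0,0,0,45],
    [0,0,0,0,0,0,45],
    [0,0,0,0,0,15,45],
    [0,0,0,0,0,40,45],
    [0,0,0,0,0,50,45],
    [0,0,0,0,0,0,45],
    [0,0,0,0,0,0,45]
  ]
}}

```text
time: 41.62
tool_pos: [0.6444, 0.0341, 0.3952]
ee_rot: [3.141, -0.001, 0.738]
wrist_force: [0.1, -0.0, 0.5]
width: 0.0449
```

Run:
```python
from h import *
o=get_obs();print(o["time"],o["tool_pos"],o["ee_rot"],o["wrist_force"],o["width"])
c=shot("wrist","w22"); np.save("w22.npy",c,allow_pickle=True)
S=shot("scene","s22",(310,180,430,320),4)
t=np.linspace(0,2*np.pi,181)
def ext(x,y,z,r):
  q=np.array([(proj(S,[x+r*np.cos(k),y+r*np.sin(k),z])-[310,180])*4 for k in t]); return q.min(0).round(1),q.max(0).round(1)
print("cover top",ext(.645,.034,.114,.084),"rim",ext(.645,.034,.049,.084),"grip",(proj(S,[.645,.034,.237])-[310,180])*4)
print("grip wrist",proj(c,[.645,.034,.237]))
```

```text
41.625 [0.64444836 0.03406666 0.39515747] [ 3.14098057e+00 -7.50328083e-04  7.38029164e-01] [ 0.09019645 -0.01640602  0.48431821] 0.04492446290095853
cover top (array([ 98.9, 170.5]), array([374.2, 325.5])) rim (array([ 97.3, 253.6]), array([364.8, 413.2])) grip [247.20147547  67.99052983]
grip wrist [320.77311551 260.72371581]
```

View pics/w22.png

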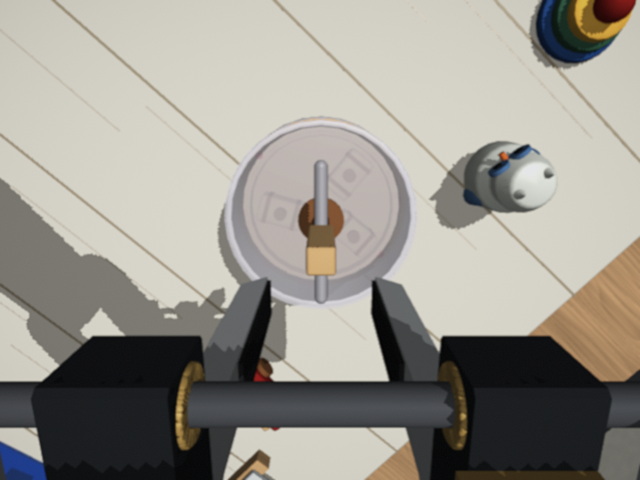

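View pics/s22.png

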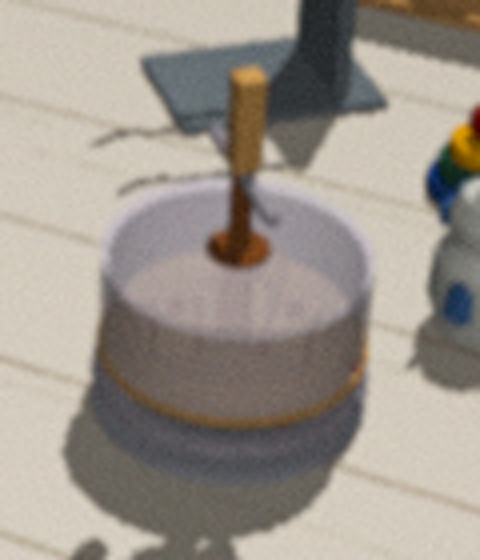

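The cover looks level, with an even thin line of the tray's edge showing below its rim. I'll confirm the height with a light press on the grip top, expecting contact at TCP z 0.334.

{"method": "jog_arm", "body": {
  "moves": [
    [0,0,0,0,0,0,0],
    [0,0,0,0,0,-25,0],
    [0,0,0,0,0,-25,0],
    [0,0,0,0,0,-7,0],
    [0,0,0,0,0,-2,0],
    [0,0,0,0,0,-2,0],
    [0,0,0,0,0,-1.5,0],
    [0,0,0,0,0,0,0]
  ]
}}

```text
time: 42.72
tool_pos: [0.6446, 0.034, 0.3345]
ee_rot: [3.139, -0.002, 0.738]
wrist_force: [-0.4, -0.6, 5.5]
width: 0.0006
```

{"method": "jog_arm", "body": {
  "moves": [
    [0,0,0,0,0,20,0],
    [0,0,0,0,0,50,0],
    [0,0,0,-40,-10,30,0],
    [0,0,0,-50,-20,0,0],
    [0,0,0,-50,-20,0,0],
    [0,0,0,-50,-20,0,0],
    [0,0,0,0,0,0,0],
    [0,0,0,0,0,0,0]
  ]
}}

```text
time: 43.72
tool_pos: [0.4548, -0.0359, 0.4325]
ee_rot: [3.141, -0.001, 0.738]
wrist_force: [0.0, 0.4, -0.1]
width: 0.0004
```

Run:
```python
from h import *
print(get_obs()["time"],get_obs()["tool_pos"])
shot("scene","s23"); shot("top","t23")
```

```text
43.725 [ 0.45478763 -0.03593235  0.43245026]
```

View pics/s23.png

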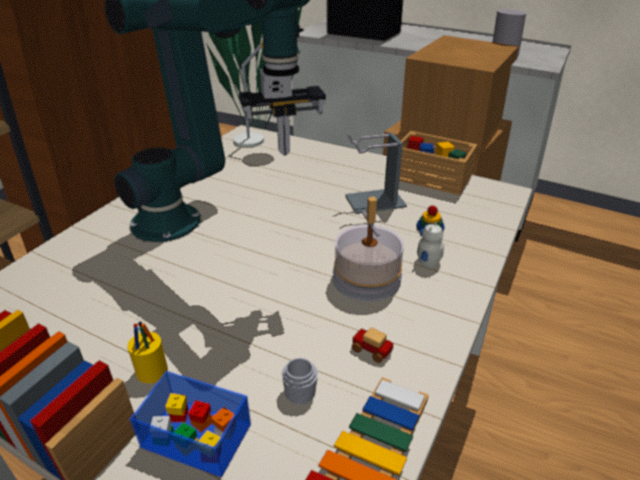

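View pics/t23.png

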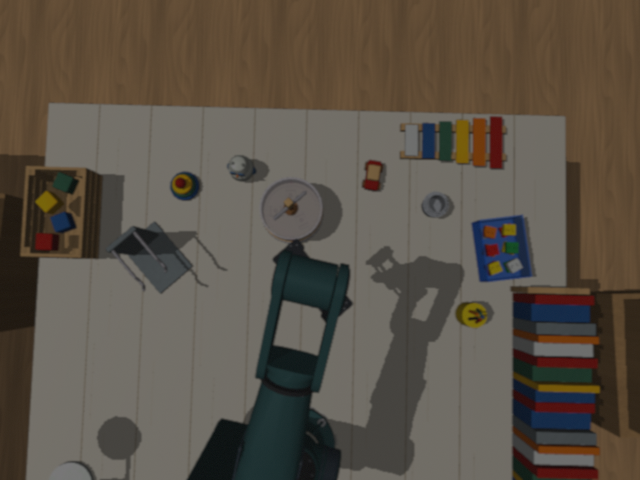

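The last views show the cover on the tray, no loose pieces, and the other toys and the owl where they were. I'll hand the job in.

```bash
python3 -c "
from bench import *
close_job(); print(get_obs()['time'])"
```

```text
the job is handed in; nothing more can be done
the job is handed in; nothing more can be done
```

The puzzle is put away and the job is handed in, with about 44 s of the 210 s used. The order was tray onto the pegs, then the three pieces present into the tray, then the cover off its hook and onto the tray.

**Checks at the end**
- **Tray:** pressing the post top with about 15 N put it at 102.4 mm, against 102 mm for a tray fully down on its pegs.
- **Pieces:** the wrist view showed all three flat inside the wall. No others showed in the top or scene view.
- **Cover:** a light press on its grip put the rim at about 49.5 mm, against 49 mm for a full seat. It looked level and centred to about 1 mm.
- **Bystanders:** the other toys and the owl look unmoved in the last pictures.

**What went wrong or disagreed**
- **Tray tilt:** the tray swung about 10° in the grip and met the pegs with about 25 N on the first try. I lifted it, tilted the tool back to level it, and it then went on without resistance.
- **Knocked piece:** one piece already in the tray was knocked aside within it, so I put the last piece in the free place on the +y side.
- **Cover-tilt fit:** a fit to the wrist picture read about 1.7° of tilt while I carried the cover, with residuals of 3–4 px. I went by the handle's base instead, which lay within 1 mm of the tool axis, and by the scene view.

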